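# Hang the dowel pail from the notched rail

### The arm

A 6-joint arm with a two-finger parallel gripper is mounted at the origin on the work surface. World frame = base frame: x ahead of the robot, y to its left, z up, the work surface at z = 0. Lengths are in mm, angles in degrees, forces in N, time in s.
With the tool pointing down it reaches from about 350 to 850 mm from the base axis. Payload 8.1 kg.
Tool frame: the origin (TCP) lies between the finger pads; the fingertips stand 8 mm ahead of it and the grasp point (between the pads) lies 11 mm behind it (r.tip_extent is the distance from the TCP to the fingertips, in mm); z points along the fingers, y is the direction in which the jaws open and shut (so a half turn about z gives the same grasp; the last joint's range is limited). The gripper opens to 85 mm and grips with 20 to 120 N. Pads are 22 mm wide; open, the fingers measure 114 mm over their backs; the gripper's body (76 mm by 85 mm) begins 54 mm behind the grasp point. The pads swing forward as they close: fully open they stand 13 mm farther back than shut.
Start: joints at [-71.528, 7.471, 85.268, -0, 87.261, -4.893], TCP at [237.974, -550.794, 239.292] pointing down, gripper open.
Joint ranges: [-169.43, 169.43], [-51.17, 129.36], [1.28, 143.12], [-76.62, 256.62], [0, 156.53], [-152.29, 152.29]. Speed limits (degrees/s): [136.94, 136.94, 159.86, 180, 180, 180].

### API

Orientations are given as [roll, pitch, yaw] about the fixed x, y, z axes, in that order (R = Rz(yaw) Ry(pitch) Rx(roll)).
In Python, from bench import sensors, viewer, hand_in, r gives the robot as it stands. The module is installed in compiled form; this text tells all that it offers.
- The arm moves only by the tool move_arm, never from a script. Its argument "rows" is a list that holds one entry, the list of rows, each a list of 6 numbers: the shift along the tool's x, y, z in m, then the turn, a rotation vector about the tool's x, y, z in degrees. In form: [[[tx, ty, tz, rx, ry, rz], ...]]. A call has 1 to 20 rows; each row is the pose to reach, as a shift and turn from the pose commanded when the call began, along the tool's axes at that moment; what a row does not reach only later rows make up. A row lasts 1/10 s, in which the tool goes at most 50 mm and 8.59 degrees, less where a joint would pass 70% of its speed; a pose out of reach is approached as far as the arm can. A call with a gripper value outside its range is refused whole. "grip" is the opening, from 0 (shut) to 1 (fully open), set as the call begins (left out, the last holds). The fingers move at their own pace and stop on an object; "newtons" is the grip in N (left out, the last holds). Time passes only in rows, so rows that repeat a pose let the fingers close. It gives the time, the measured TCP pose, the force and the opening at its end, in the units of the state.
- sensors.sense(): the state, without advancing time (a new reading comes with each control period).
- viewer.snapshot(name): name is "scene" or "top" or "wrist"; returns a dict with "color" (384x512x3 uint8, red, green, blue), "camera_matrix" (3x3 intrinsics, pixels), "k1" (the pictures are not rectified: a ray, as slopes to the right and down, at radius r is drawn at 1 + k1 r^2 times it, then the intrinsics apply), "R" (3x3) and "t" (3): a world point X has camera coordinates R X + t. Camera axes: x right, y down, z forward; pixel columns grow to the right and rows downward; lengths in mm; the calibration is good to about 2 mm. A picture is of the moment at which its call begins. There is no depth.
- hand_in(): hands the job in, once; it reports no verdict.
The state is a dict: "time": time; "joint_pos": joint angles; "qd": joint speeds; "joint_efforts": joint torques, N m; "tool_pos": TCP position; "tcp_rot": TCP orientation; "ft_force": force on the tool from outside, world axes, zero at the start; "wrist_torque": the same for the moment, N m; "finger_gap": finger opening in mm.
Only numpy, scipy, OpenCV 4.12 (cv2) and the standard library are available. Lean on these libraries where they do the work, as an engineer would, in place of code of your own. Each camera call takes 0.05 s, during which the arm holds its last target.

### The job

Take the wooden S-hook off its little stand and hang it by its upper curl on the rack's batten, feeling gently along the top edge until it drops fully into the sawn notch, lower curl towards the robot's side, and let go of it. Then hang the pail by the middle of its bail in the hook's lower curl, upright and still, and let go. Never press the hook hard on the rack (stay under about 25 newtons), do not tip the pail, and leave the other things on the bench where they are.

Things in the scene. Friction and masses are not known exactly. Their poses are not given: they have to be found in the camera images.
- rack: Fixed wooden rack: two posts 340 mm apart carry a level batten on edge, 16 mm thick (x -8 to +8 mm), underside 236 mm above the bench. Origin on the bench below the batten's centre line, midway between the posts. x: level, across the batten, away from the robot; y: along the batten; z up. Nothing on the rack rises above the batten's top edge.
- rack_top (a point): Point on the batten's centre line midway between the posts, at its plain top edge, 274 mm up. One notch, 18 mm wide along y and 8 mm deep (floor 266 mm up), is sawn across that edge. The batten is clamped anywhere along its brackets, so the notch's middle is somewhere within 35 mm either way of this point along y; where is not given: see it or feel for it with the hook.
- stand: Fixed gallows stand where the hook hangs at the start: base 120 x 160 x 18 mm, a 30 mm square post centred at y = +60 mm, as tall as the bar, and a plain bar along y, 19 mm thick, 30 mm tall, top edge 190 mm up, free end at y = -45 mm. Origin on the bench below the bar. z up.
- hook_grip (a point): S-hook of 12 mm dark hardwood, 80 g, a flat S in its own x-z plane; z up, y along the bar it hangs on, +x away from the robot. This grip point is midway between the upper curl's two flat upright outer flanks (x = -24 and +24 mm, from 18 mm below to 13 mm above the point): grip across x, fingers astride the bar. Top of hook 20 mm above it, short lip's end (+x leg) 25 mm below it.
- hook_roof (a point): Same hook: middle of the flat roof of the upper curl's throat, 6 mm above the grip point; it rests on the bar. Throat 20 mm wide (x -10 to +10 mm), open downward. The -x leg is the shank: straight down for 56 mm, then slanting to the lower curl. Its play lets the hook hang tilted about its y: about 0.03 rad on the stand, up to 0.15 rad on the batten.
- hook_curl (a point): Same hook: bottom of the inside of the lower curl, 93 mm to the -x side of the roof point and 115 mm below it. The lower curl is a U open upward, 28 mm wide inside along x, free lip on the -x side 18 mm high; its mouth is clear from straight above. Lowest point of the hook 14 mm below this point, so the bail's arch passes over the lip from the -x side.
- pail_bail (a point): Open steel pail, 100 mm across, 55 mm tall, 130 to 210 g, holding dowel plugs, with a stiff unhinged bail. The point is the middle of the bail's straight level top bar: a round rod 8 mm thick, 114 mm long along the pail's y, axis 125 mm above the pail's underside, 70 mm above the rim. z up. Grip the rod some 32 mm to one side: the middle must stay free for the hook.
- sleeve_big_mid (a point): bystander: sanding sleeve standing upright, tube 60 mm across, 110 mm tall; point at its centre
- sleeve_small_mid (a point): bystander: thinner sanding sleeve standing upright, 38 mm across, 100 mm tall; point at its centre
- offcut_mid (a point): bystander: pale wood offcut 110 x 45 x 28 mm; point at its centre
- hammer_grip (a point): bystander: hammer lying on the bench; point on its handle
- brush_grip (a point): bystander: brush lying on the bench; point on its handle
- glue_mid (a point): bystander: white glue bottle 56 mm across, 150 mm tall; point at its centre
Things that resemble listed ones, but are neither listed nor needed, are in the scene too. What is shaped like the part that bears hook_grip but purple or turquoise is not meant.

How it is judged:
By the outcome, as a careful person would: the job done as asked, in the order asked, and still so for the second after the job is handed in, with the robot touching nothing.
It also fails if it takes over 72 s, if anything falls off the work surface, if the arm or the gripper's body presses on something with over 40 N, if the wrist force passes 120 N, or if a joint passes its speed limit or range.

## Working session

There is one attempt and no reset: what is moved stays moved. The work goes in short steps, Python scripts to look and compute and a tool call to move; the robot and the scene stay as the last step left them, time stands still between calls to the robot, and variables do not carry over. Pictures are saved under pics/ and viewed, and the job is handed in when it is done.

Besides the shell and the picture viewer there is one more tool, called after "Call:" by a JSON object that holds its "fn" and its "kwargs". move_arm: Moves the arm, as the interface text tells. Its arguments: {"type":"object","properties":{"rows":{"type":"array","items":{"type":"array","items":{"type":"array","items":{"type":"number"}}}},"grip":{"type":"number"},"newtons":{"type":"number"}},"required":["rows"]}

```bash
mkdir -p pics; ls
cat > h.py <<'E'
import numpy as np, cv2
from bench import sensors, viewer, hand_in, r
def snap(n,f):
    s=viewer.snapshot(n); cv2.imwrite('pics/'+f+'.png',s['color'][:,:,::-1])
    np.savez('pics/'+f+'.npz',**{k:np.asarray(v) for k,v in s.items()}); return s
def load(f): return np.load('pics/'+f+'.npz')
def proj(s,X):
    c=s['R']@np.asarray(X,float)+s['t']; p=c[:2]/c[2]; p=p*(1+s['k1']*(p@p)); K=s['camera_matrix']
    return (K[:2,:2]@p+K[:2,2])
def ray(s,uv):
    K=s['camera_matrix']; k=float(s['k1'])
    d=np.linalg.solve(K,np.array([uv[0],uv[1],1.]))[:2]; p=d.copy()
    for _ in range(30): p=d/(1+k*(p@p))
    R=s['R']; o=-R.T@s['t']; v=R.T@np.array([p[0],p[1],1]); return o,v/np.linalg.norm(v)
def onplane(s,uv,z):
    o,v=ray(s,uv); return o+v*(z-o[2])/v[2]
def tri(l):
    A=np.zeros((3,3));b=np.zeros(3); 
    for s,uv in l:
        o,v=ray(s,uv); P=np.eye(3)-np.outer(v,v); A+=P;b+=P@o
    X=np.linalg.solve(A,b); return X,[np.round(proj(s,X)-uv,1) for s,uv in l]
def crop(f,u0,v0,w,h,k,out):
    im=cv2.imread('pics/'+f+'.png')[v0:v0+h,u0:u0+w]; cv2.imwrite('pics/'+out+'.png',cv2.resize(im,None,fx=k,fy=k,interpolation=cv2.INTER_CUBIC))
E
python3 - <<'E'
from h import *
for n in ["scene","top","wrist"]:
    s=snap(n,n+'0'); print(n,s['camera_matrix'].round(1).tolist(),s['k1'],(-s['R'].T@s['t']).round(0),s['R'].round(3).tolist())
    im=cv2.imread(f'pics/{n}0.png'); cv2.imwrite(f'pics/{n}0b.png',cv2.resize(im,(800,600),interpolation=cv2.INTER_CUBIC))
print(sensors.sense())
E
```

```text
pics
scene [[438.8, 0.0, 250.5], [0.0, 438.8, 190.6], [0.0, 0.0, 1.0]] -0.15265074799790193 [1230. -326. 1104.] [[0.403, 0.915, -0.02], [0.657, -0.305, -0.689], [-0.637, 0.264, -0.724]]
top [[493.2, 0.0, 256.6], [0.0, 493.2, 192.1], [0.0, 0.0, 1.0]] 0.022053805191018447 [  93.   35. 1917.] [[-0.009, -1.0, 0.006], [-0.98, 0.008, -0.198], [0.198, -0.007, -0.98]]
wrist [[328.0, 0.0, 255.4], [0.0, 328.0, 190.1], [0.0, 0.0, 1.0]] -0.03748384370966563 [ 308. -520.  372.] [[0.398, -0.917, -0.001], [-0.875, -0.38, 0.301], [-0.277, -0.119, -0.953]]
{'time': 0.15, 'joint_pos': array([-7.15287779e+01,  7.50579822e+00,  8.53173570e+01, -1.24066557e-03,
        8.72608996e+01, -4.89226566e+00]), 'qd': array([-0.11209038, -0.08838354, -0.10794052,  0.01013818, -0.12288734,
       -0.05106614]), 'joint_efforts': array([-5.76046432e-05, -5.70062542e+01, -5.01159132e+01, -2.67516052e-04,
        9.51172085e-03,  2.01717171e-05]), 'tool_pos': array([ 237.82352798, -550.39043841,  238.45572631]), 'tcp_rot': array([-1.79916146e+02, -5.93374950e-03,  2.33635436e+01]), 'ft_force': array([ 0.15213328, -0.20036403, -0.18131722]), 'wrist_torque': array([ 0.04343421, -0.05346589, -0.00154624]), 'finger_gap': 85.35642108031719}
```

View pics/scene0b.png

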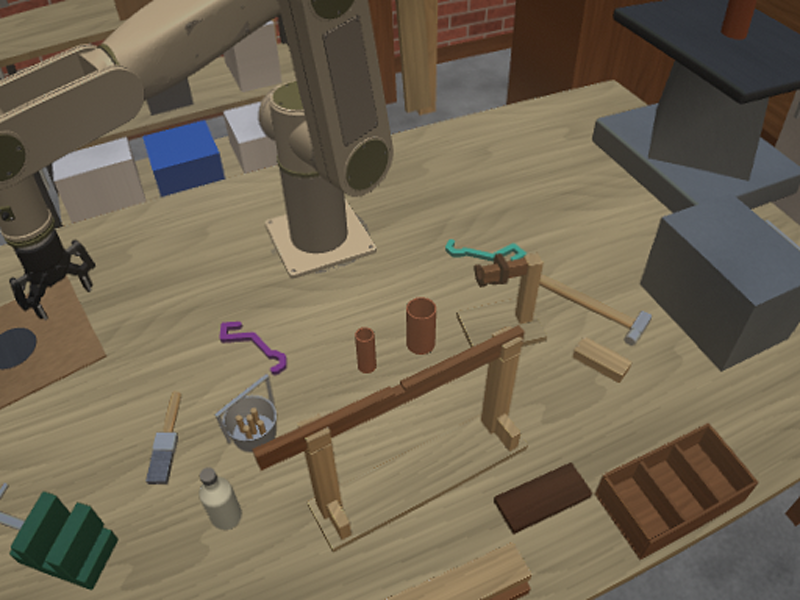

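View pics/top0b.png

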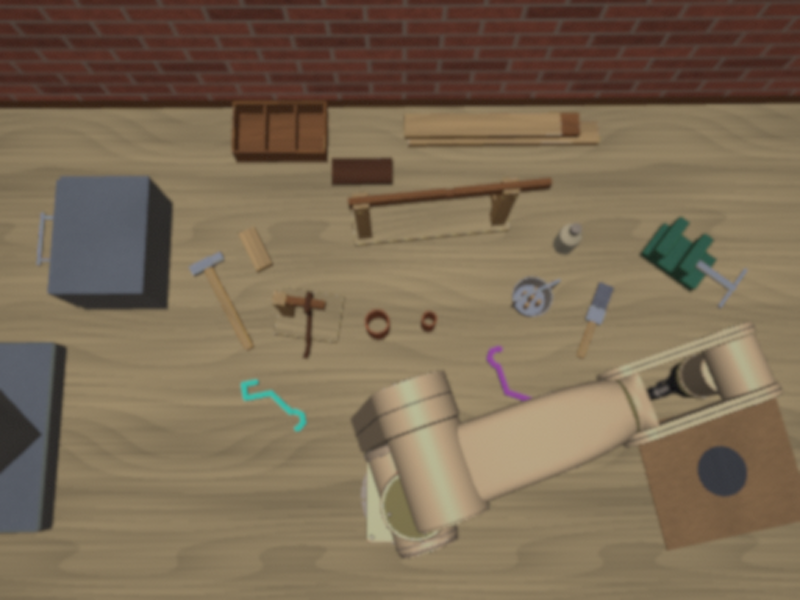

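View pics/wrist0b.png

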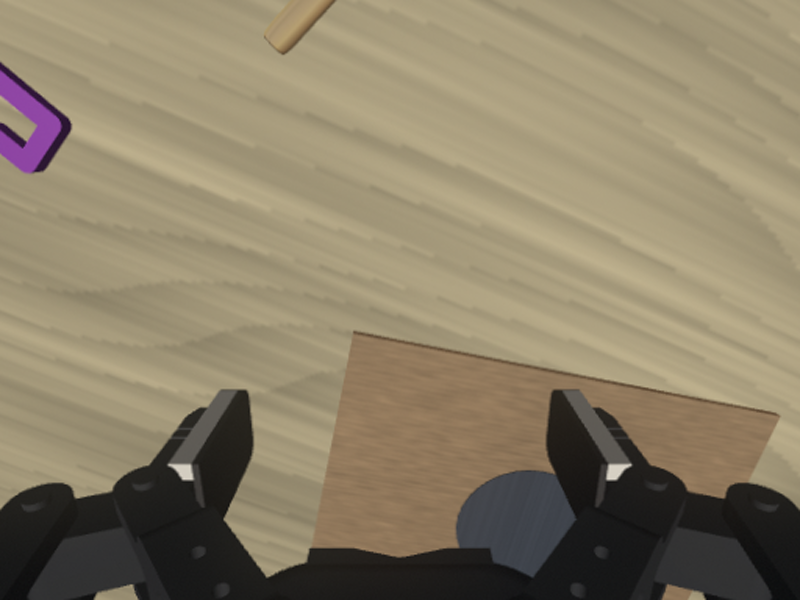

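Scene: a dark hook hangs on the stand (scene ~(505,270), top ~(308,320) in the 800 px views). The purple one (250,345) and the turquoise one (485,250) lie on the bench and are decoys. Enlarging to confirm.

Run:
```python
from h import *
crop('scene0',275,140,90,90,8,'c1')
crop('top0',165,175,65,60,10,'c2')
crop('scene0',155,200,190,150,4,'c3')
crop('top0',215,105,165,60,5,'c4')
```

```text
(no output)
```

View pics/c1.png

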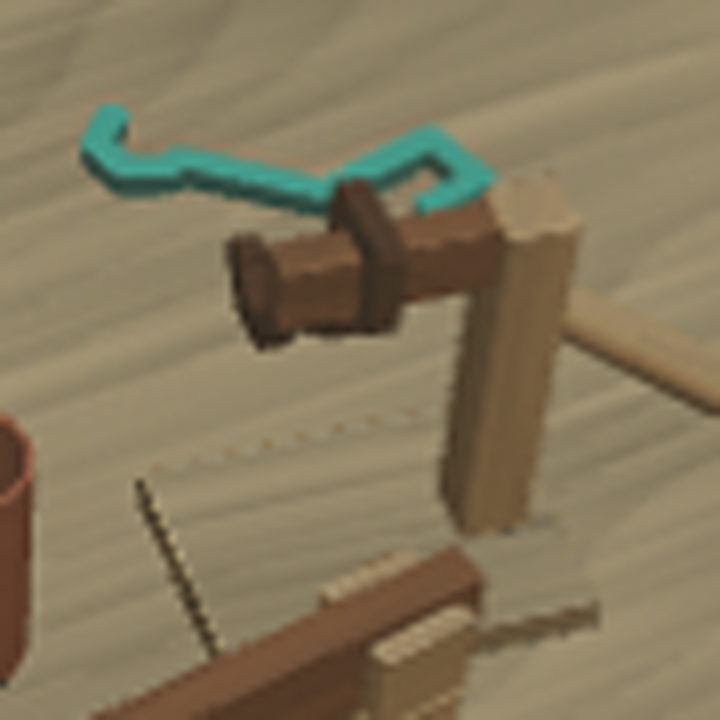

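View pics/c2.png

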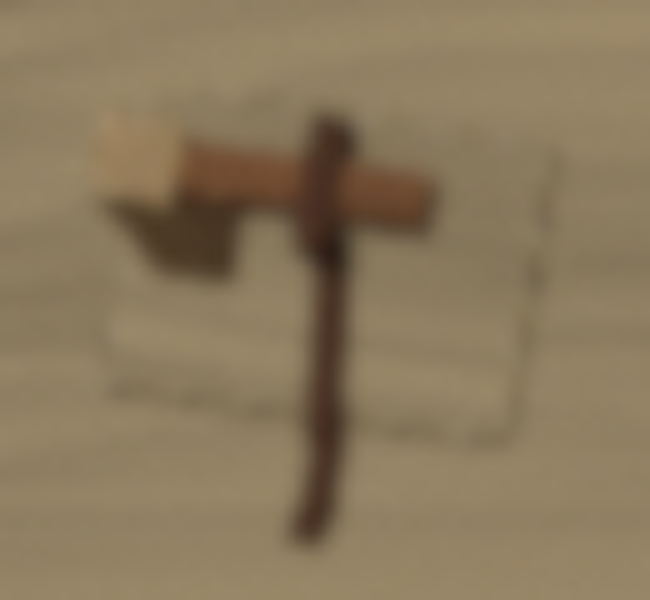

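View pics/c3.png

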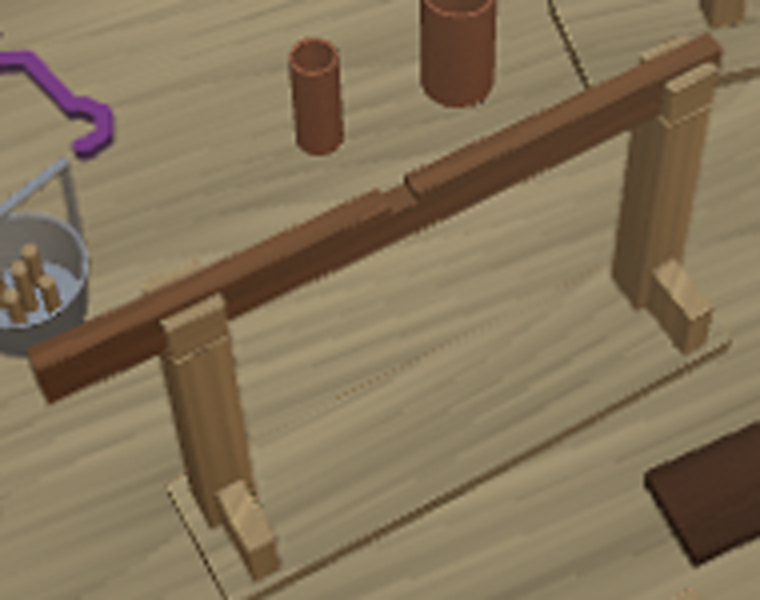

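View pics/c4.png

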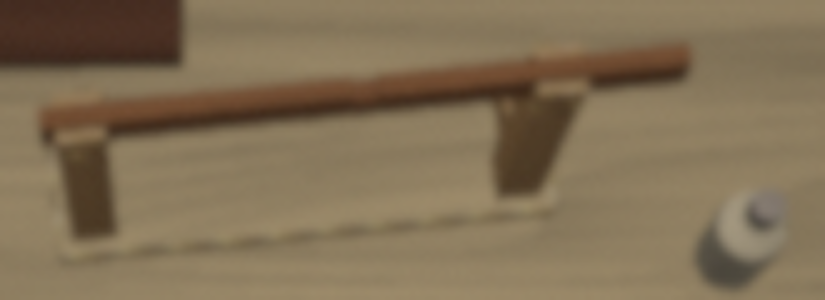

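Run:
```python
from h import *
crop('scene0',235,235,40,30,18,'c5')
crop('scene0',130,235,60,55,12,'c6')
S=load('scene0');T=load('top0')
f=lambda x,y:(155+x/4-.4,200+y/4-.4)
for n,p in dict(Lend_near=(28,352),Lend_far=(50,401-28),Rend_n=(712,35),Rend_f=(720,52),notchL=(380,192),notchR=(407,180)).items():
    print(n,onplane(S,f(*p),274).round(0))
g=lambda x,y:(215+x/5-.4,105+y/5-.4)
for n,p in dict(Lt=(40,108),Lb=(40,130),Rt=(688,45),Rb=(690,72),n1=(350,95),n2=(378,92)).items():
    print(n,onplane(T,g(*p),274).round(0))
print('stand')
g=lambda x,y:(165+x/10-.45,175+y/10-.45)
for n,p in dict(end_t=(432,178),end_b=(428,232),in_t=(190,145),in_b=(180,200),).items(): print(n,onplane(T,g(*p),190).round(0))
for n,p in dict(hk_top_far=(330,125),hk_top_near=(318,250)).items(): print(n,onplane(T,g(*p),204).round(0))
print('curl',onplane(T,g(310,540),90).round(0), onplane(T,g(325,255),200).round(0))
for n,p in dict(a=(553,150),b=(515,440),c=(110,390)).items(): print(n,onplane(T,g(*p),18).round(0))
```

```text
Lend_near [ 687. -318.  274.]
Lend_far [ 705. -311.  274.]
Rend_n [644. 139. 274.]
Rend_f [658. 137. 274.]
notchL [667. -99. 274.]
notchR [666. -81. 274.]
Lt [661. 139. 274.]
Lb [645. 139. 274.]
Rt [ 704. -316.  274.]
Rb [ 684. -316.  274.]
n1 [669. -78. 274.]
n2 [671. -97. 274.]
stand
end_t [443. 196. 190.]
end_b [423. 197. 190.]
in_t [456. 283. 190.]
in_b [436. 286. 190.]
hk_top_far [460. 231. 204.]
hk_top_near [414. 235. 204.]
curl [326. 249.  90.] [413. 233. 200.]
a [489. 165.  18.]
b [374. 179.  18.]
c [395. 336.  18.]
```

View pics/c5.png

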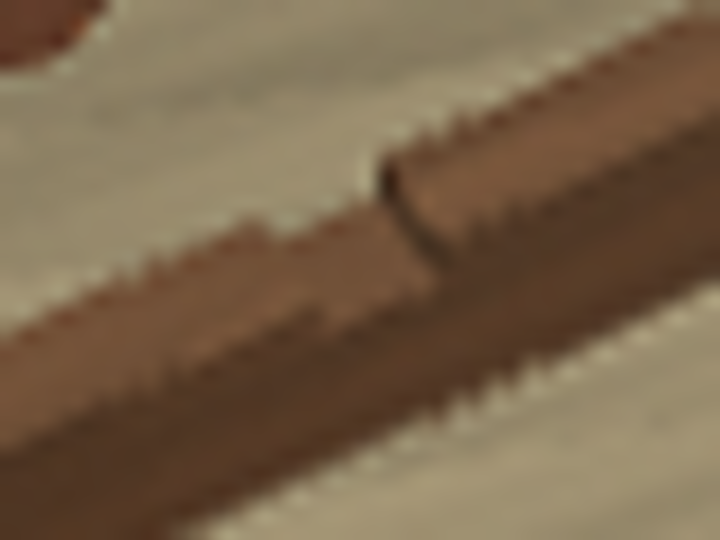

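View pics/c6.png

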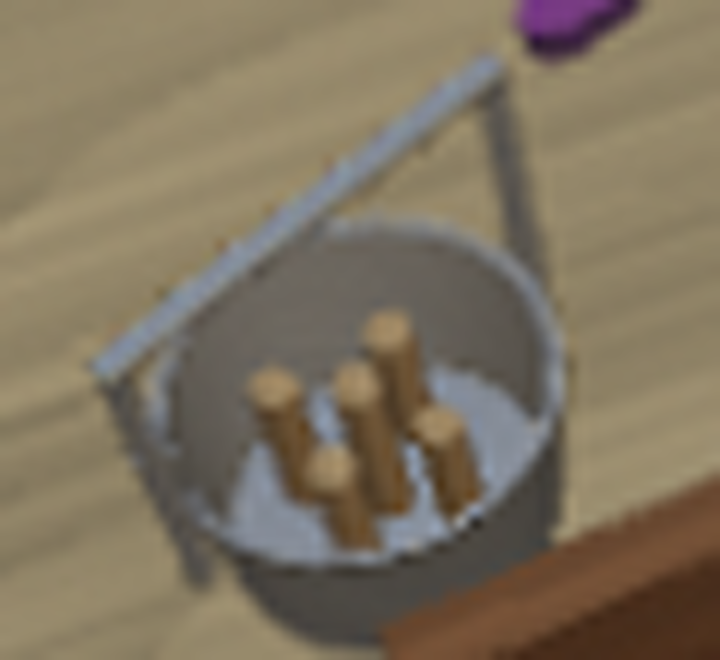

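```bash
cat >> h.py <<'E'
import json
from scipy.spatial.transform import Rotation as Ro
def getcmd():
    d=json.load(open('cmd.json')); return np.array(d['p']),Ro.from_quat(d['q'])
def setcmd(p,R): json.dump(dict(p=list(map(float,p)),q=list(map(float,R.as_quat()))),open('cmd.json','w'))
def rt(rpy): return Ro.from_euler('xyz',rpy,degrees=True)
def plan(p,yaw,commit=True,tilt=None):
    P,R=getcmd(); Rt=rt([180,0,yaw]) if tilt is None else tilt
    d=np.round(R.inv().apply(np.array(p,float)-P)/1000,4); v=np.round((R.inv()*Rt).as_rotvec(degrees=True),1)
    print('row',[*d.tolist(),*v.tolist()],'n>=',int(np.ceil(max(np.linalg.norm(d)*1000/50,np.linalg.norm(v)/8.59))))
    P2=P+R.apply(d*1000);R2=R*Ro.from_rotvec(v,degrees=True)
    if commit: setcmd(P2,R2)
    return d
def st():
    s=sensors.sense(); print(round(s['time'],2),s['tool_pos'].round(1),s['tcp_rot'].round(2),'F',s['ft_force'].round(1),'M',s['wrist_torque'].round(2),'gap',round(s['finger_gap'],1),'j',s['joint_pos'].round(0)); return s
E
python3 - <<'E'
from h import *
setcmd([237.974,-550.794,239.292],rt([180,0,23.365]))
plan([640,-110,420],95.3)
S=load('scene0');T=load('top0')
f=lambda x,y:(235+x/18-.47,235+y/18-.47)
for p in [(265,238),(385,160),(440,265),(320,310)]: print(onplane(S,f(*p),274 ).round(1),onplane(S,f(*p),266 ).round(1))
f=lambda x,y:(130+x/12-.46,235+y/12-.46)
a=onplane(S,f(105,365),125);b=onplane(S,f(492,68),125);print('bail',a,b,(a+b)/2,np.degrees(np.arctan2((b-a)[1],(b-a)[0])),np.linalg.norm(b-a))
E
```

```text
row [0.5439, -0.2452, -0.1807, 0.0, 0.0, -71.9] n>= 13
[667.5 -99.7 274. ] [662.1 -97.5 266. ]
[662.5 -80.4 274. ] [657.1 -78.1 266. ]
[680.8 -80.9 274. ] [675.5 -78.5 266. ]
[680.9 -97.8 274. ] [675.6 -95.6 266. ]
bail [ 495.8139029  -355.64072793  125.        ] [ 451.19625801 -250.1735542   125.        ] [ 473.50508046 -302.90714107  125.        ] 112.93068008771719 114.51663184681993
```

Call:
{"fn": "move_arm", "kwargs": {"rows": [[[0.5439,-0.2452,-0.1807,0,0,-71.9],[0.5439,-0.2452,-0.1807,0,0,-71.9],[0.5439,-0.2452,-0.1807,0,0,-71.9],[0.5439,-0.2452,-0.1807,0,0,-71.9],[0.5439,-0.2452,-0.1807,0,0,-71.9],[0.5439,-0.2452,-0.1807,0,0,-71.9],[0.5439,-0.2452,-0.1807,0,0,-71.9],[0.5439,-0.2452,-0.1807,0,0,-71.9],[0.5439,-0.2452,-0.1807,0,0,-71.9],[0.5439,-0.2452,-0.1807,0,0,-71.9],[0.5439,-0.2452,-0.1807,0,0,-71.9],[0.5439,-0.2452,-0.1807,0,0,-71.9],[0.5439,-0.2452,-0.1807,0,0,-71.9],[0.5439,-0.2452,-0.1807,0,0,-71.9],[0.5439,-0.2452,-0.1807,0,0,-71.9],[0.5439,-0.2452,-0.1807,0,0,-71.9]]]}}

```text
time: 1.75
tool_pos: [639.4, -110.9, 419.3]
tcp_rot: [-179.9, -0.0, 95.2]
ft_force: [-0.5, -0.9, -0.1]
finger_gap: 85.6
```

Run:
```python
from h import *
st(); print(getcmd()[0]); snap('wrist','w1'); crop('w1',0,0,512,384,1.56,'w1b')
```

```text
1.75 [ 639.4 -110.9  419.3] [-1.7993e+02 -1.0000e-02  9.5210e+01] F [-0.5 -0.9 -0.1] M [-0.02  0.02  0.02] gap 85.6 j [-14.  16.  57.  -0. 107. -20.]
[ 640.02942048 -109.99734749  419.992     ]
```

View pics/w1b.png

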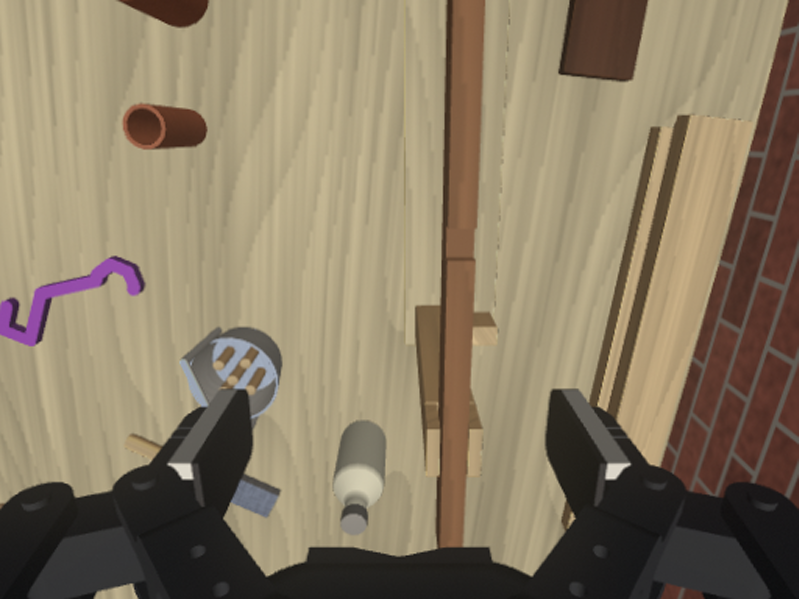

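Run:
```python
from h import *
crop('w1',265,120,60,60,10,'c7')
crop('w1',105,200,90,80,8,'c8')
crop('w1',265,0,60,60,10,'c9a'); crop('w1',265,290,60,60,10,'c9b')
import cv2
a=cv2.imread('pics/c9a.png');b=cv2.imread('pics/c9b.png')
cv2.imwrite('pics/c9.png',cv2.resize(np.hstack([a,b]),None,fx=.66,fy=.66))
```

```text
(no output)
```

View pics/c7.png

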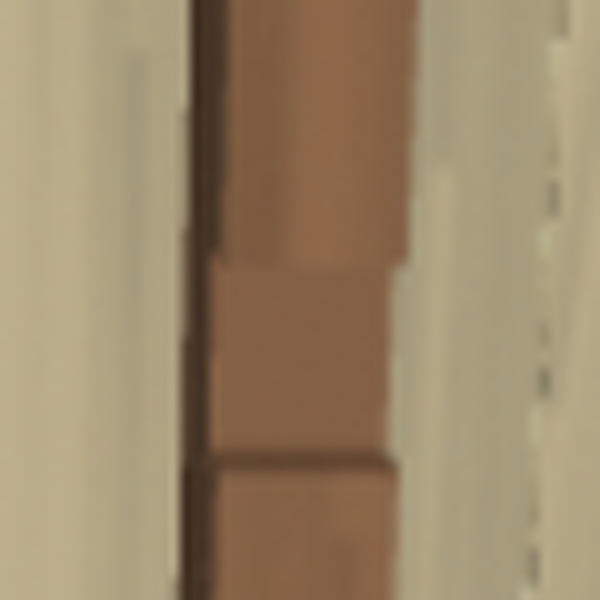

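View pics/c8.png

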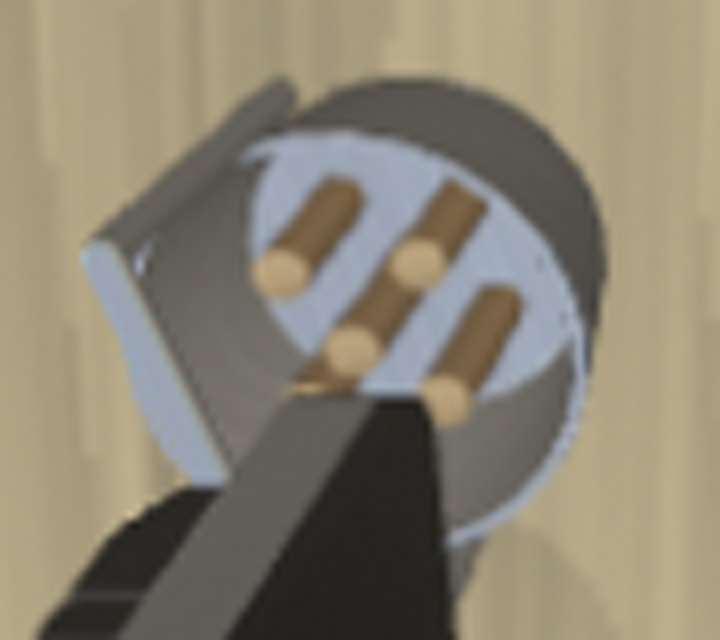

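View pics/c9.png

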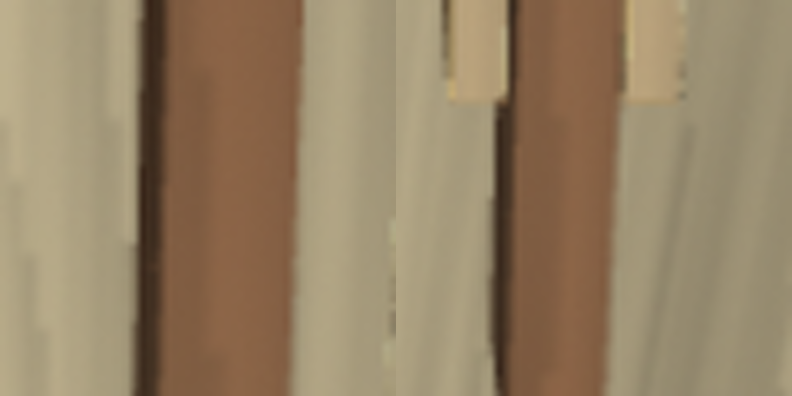

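Run:
```python
from h import *
W=load('w1')
def P(u,v,k,o): return (o[0]+u/k-.45,o[1]+v/k-.45)
pts={}
for n,p in dict(nUL=P(222,262,10,(265,120)),nUR=P(408,262,10,(265,120)),nLL=P(215,468,10,(265,120)),nLR=P(395,468,10,(265,120)),
 aL=P(166,5,6.6,(265,0)),aR=P(302,5,6.6,(265,0)),bL=P(117,300,6.6,(265,290)),bR=P(213,300,6.6,(265,290))).items():
    pts[n]=onplane(W,p,274); print(n,pts[n].round(1))
c1=(pts['aL']+pts['aR'])/2;c2=(pts['bL']+pts['bR'])/2;d=c1-c2
print('yaw',np.degrees(np.arctan2(-d[0],d[1])))
m=sum(pts[k] for k in ['nUL','nUR','nLL','nLR'])/4; print('notch',m)
print('measured vs cam pos', -W['R'].T@W['t'])
```

```text
nUL [662.7 -79.9 274. ]
nUR [678.6 -78.4 274. ]
nLL [664.3 -97.9 274. ]
nLR [680.  -96.5 274. ]
aL [651.7  31.7 274. ]
aR [667.4  33.2 274. ]
bL [ 682.4 -278.1  274. ]
bR [ 697.6 -276.7  274. ]
yaw 5.612537147048371
notch [671.40401995 -88.17174652 274.        ]
measured vs cam pos [631.83110381 -33.97061568 553.42660281]
```

Run:
```python
from h import *
plan([437,225,300],82)
```

```text
row [0.3522, -0.1714, 0.12, -0.0, 0.0, 13.3] n>= 9
```

Call:
{"fn": "move_arm", "kwargs": {"rows": [[[0.3522,-0.1714,0.12,0,0,13.3],[0.3522,-0.1714,0.12,0,0,13.3],[0.3522,-0.1714,0.12,0,0,13.3],[0.3522,-0.1714,0.12,0,0,13.3],[0.3522,-0.1714,0.12,0,0,13.3],[0.3522,-0.1714,0.12,0,0,13.3],[0.3522,-0.1714,0.12,0,0,13.3],[0.3522,-0.1714,0.12,0,0,13.3],[0.3522,-0.1714,0.12,0,0,13.3],[0.3522,-0.1714,0.12,0,0,13.3],[0.3522,-0.1714,0.12,0,0,13.3],[0.3522,-0.1714,0.12,0,0,13.3],[0.3522,-0.1714,0.12,0,0,13.3]]]}}

```text
time: 3.1
tool_pos: [438.0, 223.8, 300.5]
tcp_rot: [180.0, -0.0, 81.8]
ft_force: [0.3, -0.6, -0.4]
finger_gap: 85.7
```

Run:
```python
from h import *
st(); print(getcmd()[0]); snap('wrist','w2'); crop('w2',0,0,512,384,1.56,'w2b'); crop('w2',190,130,160,120,5,'c10')
```

```text
3.1 [438.  223.8 300.5] [ 1.7995e+02 -1.0000e-02  8.1830e+01] F [ 0.3 -0.6 -0.4] M [ 0.03 -0.01  0.02] gap 85.7 j [ 21. -11.  97.  -0.  94.  29.]
[437.03387972 224.98863794 299.992     ]
```

View pics/w2b.png

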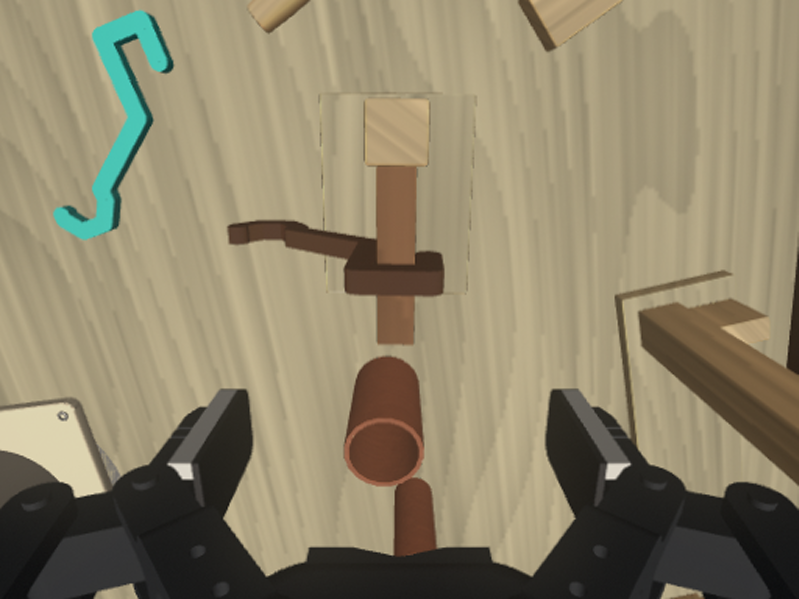

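View pics/c10.png

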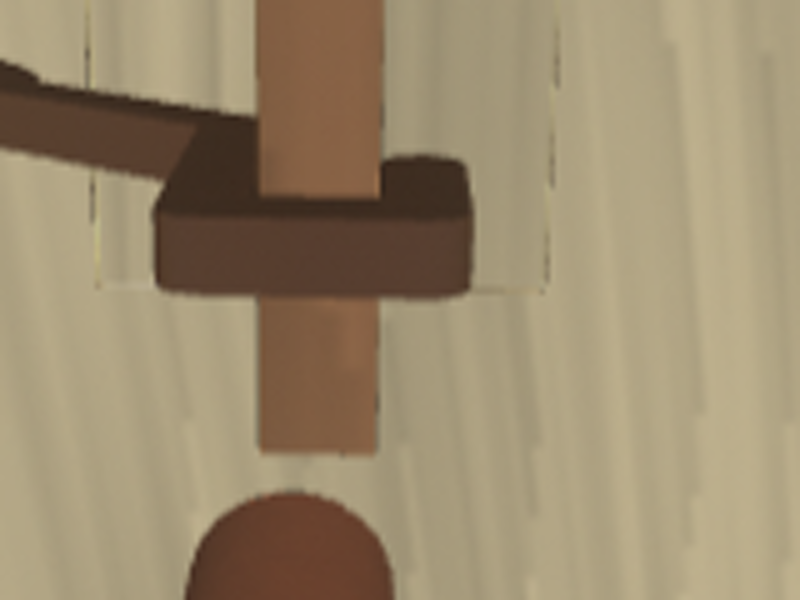

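Run:
```python
from h import *
W=load('w2'); f=lambda u,v:(190+u/5-.4,130+v/5-.4)
for n,p,z in [('tl',(158,215),203),('tr',(471,215),203),('bl',(158,289),203),('br',(471,293),203),('barL1',(258,10),190),('barR1',(383,10),190),('barL2',(259,450),190),('barR2',(377,450),190)]:
    print(n,onplane(W,f(*p),z).round(1))
s=lambda u,v:(u/1.56-.2,v/1.56-.2)
print('lowlip',onplane(W,s(229,235),100).round(1))
```

```text
tl [415.3 244.4 203. ]
tr [460.5 238.  203. ]
bl [413.4 233.3 203. ]
br [459.1 226.2 203. ]
barL1 [433.5 270.1 190. ]
barR1 [451.8 267.5 190. ]
barL2 [422.8 200.5 190. ]
barR2 [441.7 197.8 190. ]
lowlip [328.2 253.9 100. ]
```

Run:
```python
from h import *
plan([437,235.5,230],81.5);plan([437,235.5,172],81.5)
```

```text
row [0.0104, -0.0015, 0.07, -0.0, 0.0, 0.5] n>= 2
row [0.0, -0.0, 0.058, -0.0, 0.0, -0.0] n>= 2
```

Call:
{"fn": "move_arm", "kwargs": {"rows": [[[0.0104,-0.0015,0.035,0,0,0.5],[0.0104,-0.0015,0.07,0,0,0.5],[0.0104,-0.0015,0.07,0,0,0.5],[0.0104,-0.0015,0.07,0,0,0.5]]]}}

```text
time: 3.55
tool_pos: [437.0, 234.9, 230.2]
tcp_rot: [-179.9, 0.0, 81.4]
ft_force: [-0.1, -0.1, 1.3]
finger_gap: 85.5
```

Call:
{"fn": "move_arm", "kwargs": {"rows": [[[0,0,0.015,0,0,0],[0,0,0.03,0,0,0],[0,0,0.045,0,0,0],[0,0,0.058,0,0,0],[0,0,0.058,0,0,0],[0,0,0.058,0,0,0]]]}}

```text
time: 4.15
tool_pos: [436.7, 235.4, 171.5]
tcp_rot: [-179.9, 0.0, 81.5]
ft_force: [0.1, 0.4, 0.0]
finger_gap: 85.0
```

Run:
```python
from h import *
st(); print(getcmd()[0]); snap('wrist','w3'); crop('w3',0,0,512,384,1.56,'w3b')
```

```text
4.15 [436.7 235.4 171.5] [-1.7995e+02  3.0000e-02  8.1470e+01] F [0.1 0.4 0. ] M [-0.01 -0.01 -0.03] gap 85.0 j [ 22.  -6. 106.  -0.  80.  31.]
[437.00229656 235.49620676 171.992     ]
```

View pics/w3b.png

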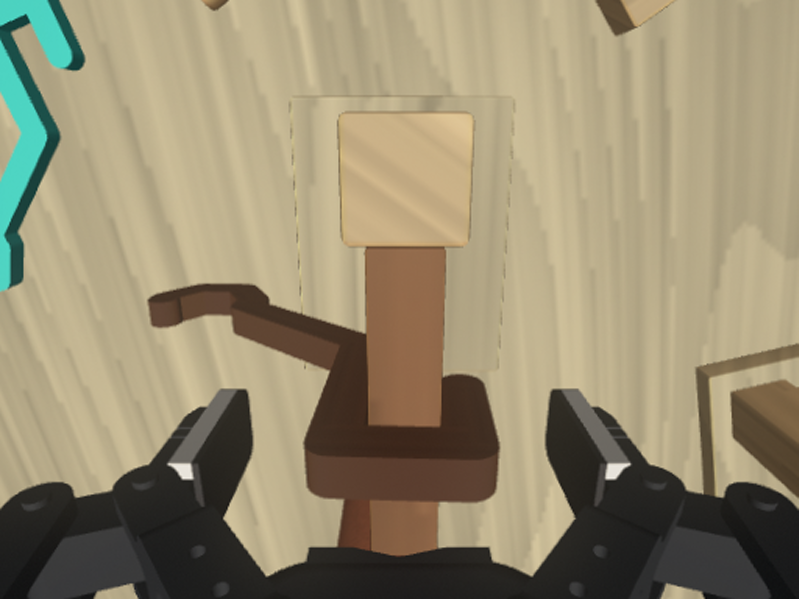

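Hook is centred between the pads (flanks at columns 305 and 498; pads at 250 and 548). Closing.

Call:
{"fn": "move_arm", "kwargs": {"rows": [[[0,0,0,0,0,0],[0,0,0,0,0,0],[0,0,0,0,0,0],[0,0,0,0,0,0],[0,0,0,0,0,0],[0,0,0,0,0,0],[0,0,0,0,0,0],[0,0,0,0,0,0]]], "grip": 0, "newtons": 60}}

```text
time: 5.0
tool_pos: [437.6, 235.6, 172.6]
tcp_rot: [179.9, -0.0, 81.5]
ft_force: [3.2, -0.5, 4.7]
finger_gap: 47.2
```

Run:
```python
from h import *
st(); snap('wrist','w4'); crop('w4',60,150,380,234,2.1,'w4b')
```

```text
5.0 [437.6 235.6 172.6] [ 1.7992e+02 -4.0000e-02  8.1460e+01] F [ 3.2 -0.5  4.7] M [-0.09 -0.53  0.01] gap 47.2 j [ 22.  -6. 106.  -0.  80.  31.]
```

View pics/w4b.png

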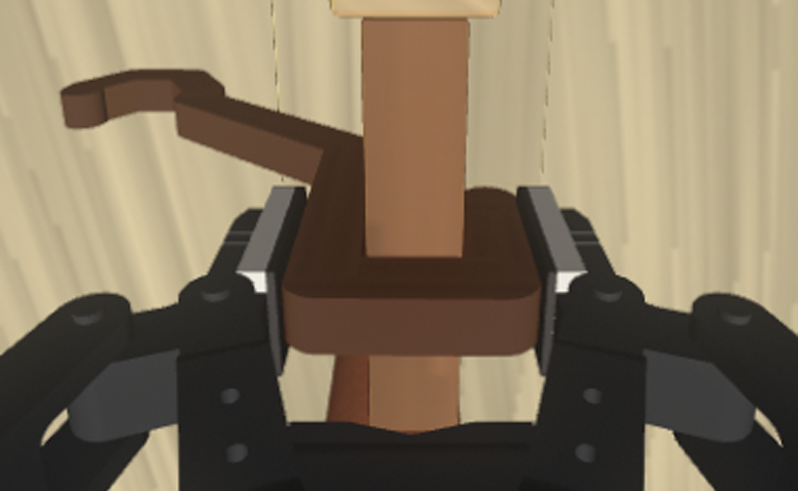

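Run:
```python
from h import *
plan([437,235.5,332],81.5)
plan([671,-88,332],95.5)
```

```text
row [0.0, -0.0, -0.16, -0.0, 0.0, -0.0] n>= 4
row [-0.2852, 0.2794, -0.0, -0.0, 0.0, -14.0] n>= 8
```

Call:
{"fn": "move_arm", "kwargs": {"rows": [[[0,0,-0.005,0,0,0],[0,0,-0.015,0,0,0],[0,0,-0.03,0,0,0],[0,0,-0.05,0,0,0],[0,0,-0.08,0,0,0],[0,0,-0.12,0,0,0],[0,0,-0.145,0,0,0],[0,0,-0.16,0,0,0],[0,0,-0.16,0,0,0]]]}}

```text
time: 5.95
tool_pos: [437.4, 235.8, 333.5]
tcp_rot: [179.9, -0.1, 81.5]
ft_force: [-0.2, 0.2, -2.1]
finger_gap: 47.1
```

Call:
{"fn": "move_arm", "kwargs": {"rows": [[[-0.015,0.015,0,0,0,-1],[-0.04,0.04,0,0,0,-2],[-0.07,0.07,0,0,0,-4],[-0.1,0.1,0,0,0,-5],[-0.13,0.13,0,0,0,-7],[-0.16,0.16,0,0,0,-8],[-0.19,0.19,0,0,0,-10],[-0.22,0.22,0,0,0,-11],[-0.25,0.245,0,0,0,-12.5],[-0.27,0.265,0,0,0,-13.5],[-0.28,0.275,0,0,0,-14],[-0.2852,0.2794,0,0,0,-14],[-0.2852,0.2794,0,0,0,-14],[-0.2852,0.2794,0,0,0,-14],[-0.2852,0.2794,0,0,0,-14]]]}}

```text
time: 7.45
tool_pos: [670.6, -87.0, 331.9]
tcp_rot: [-180.0, -0.0, 95.5]
ft_force: [-0.1, 0.8, -0.4]
finger_gap: 47.2
```

Run:
```python
from h import *
st();print(getcmd()[0]); snap('wrist','w5'); crop('w5',0,0,512,384,1.56,'w5b');crop('w5',180,220,160,120,5,'c11')
snap('scene','s5');crop('s5',200,160,160,120,5,'c12')
```

```text
7.45 [670.6 -87.  331.9] [-1.7999e+02 -2.0000e-02  9.5520e+01] F [-0.1  0.8 -0.4] M [ 0.01 -0.   -0.02] gap 47.2 j [-12.  19.  63.   0.  99. -17.]
[670.98050845 -88.01205645 331.992     ]
```

View pics/w5b.png

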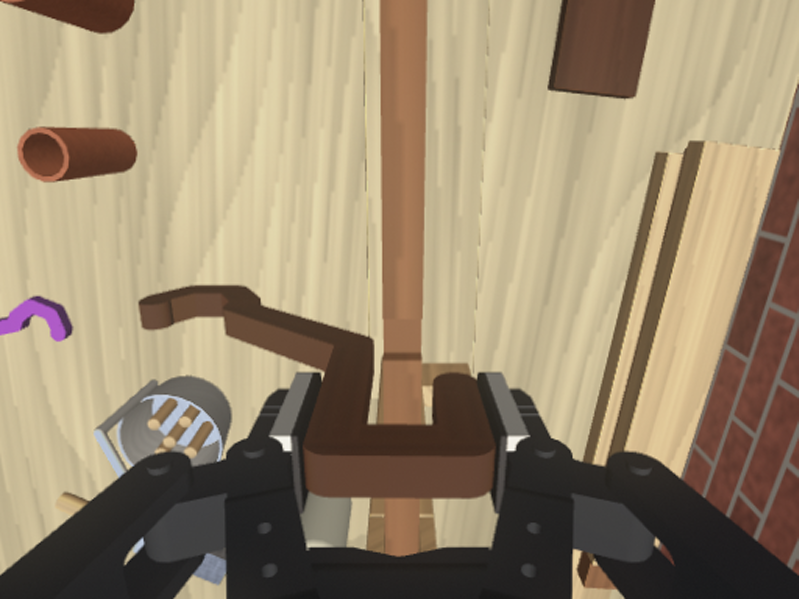

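View pics/c11.png

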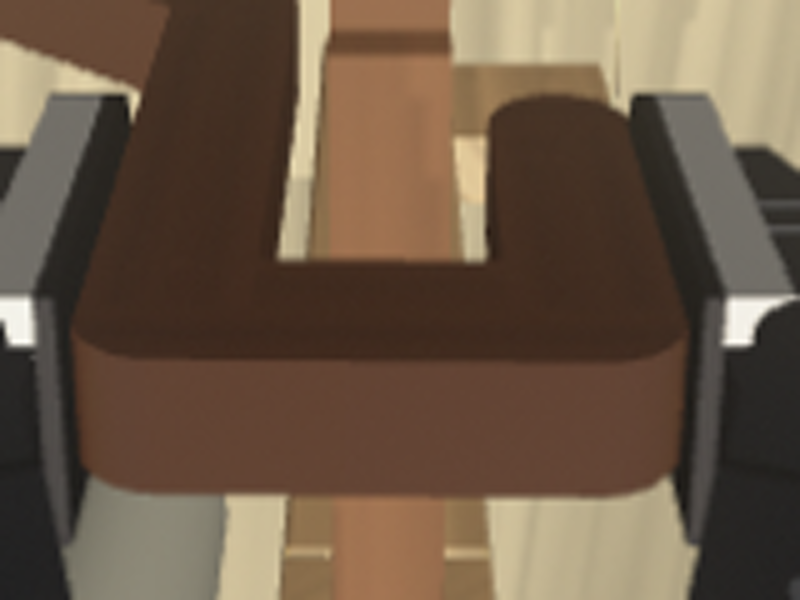

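View pics/c12.png

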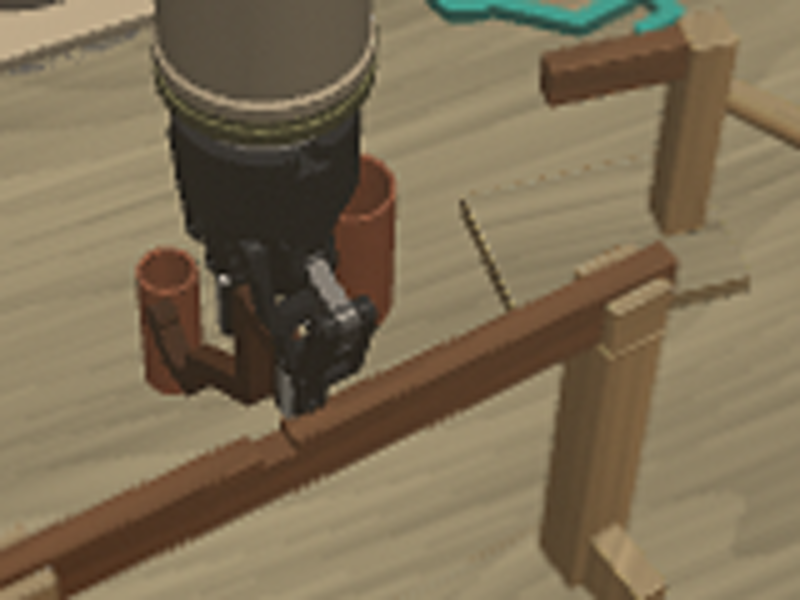

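Run:
```python
from h import *
W=load('w5'); f=lambda u,v:(180+u/5-.4,220+v/5-.4)
P=np.array([670.8,-87.5,0]);R=rt([180,0,95.5])
def t(X): return R.inv().apply(X-P).round(1)
for n,p,z in [('bL',(327,150),274),('bR',(453,150),274),('bL2',(332,560),274),('bR2',(445,560),274),('nl',(330,52),274),('nr',(450,52),274),('hl',(80,357),363.5),('hr',(685,357),363.5),('hl2',(80,495-5),363.5),('thrL',(280,262),350),('thrR',(490,262),350)]:
    X=onplane(W,f(*p),z); print(n,X.round(1),'tool',t(X))
```

```text
bL [ 665.6 -111.7  274. ] tool [ -23.6   -7.5 -274. ]
bR [ 682.  -110.1  274. ] tool [ -23.6    9.  -274. ]
bL2 [ 672.1 -177.1  274. ] tool [ -89.3   -7.3 -274. ]
bR2 [ 688.2 -175.5  274. ] tool [ -89.3    8.9 -274. ]
nl [664.8 -97.7 274. ] tool [  -9.6   -7.  -274. ]
nr [680.1 -96.2 274. ] tool [  -9.6    8.4 -274. ]
hl [647.7 -83.  363.5] tool [   6.7  -22.6 -363.5]
hr [691.7 -78.6 363.5] tool [   6.8   21.6 -363.5]
hl2 [648.1 -94.7 363.5] tool [  -5.   -23.2 -363.5]
thrL [661.5 -81.9 350. ] tool [   6.4   -8.7 -350. ]
thrR [678.4 -80.3 350. ] tool [   6.5    8.3 -350. ]
```

Run:
```python
from h import *
P,R=getcmd(); setcmd(P+R.apply([-1.5,1.0,38]),R); print(getcmd()[0])
```

```text
[672.11881953 -89.41000061 293.992     ]
```

Call:
{"fn": "move_arm", "kwargs": {"rows": [[[-0.0015,0.001,0.01,0,0,0],[-0.0015,0.001,0.02,0,0,0],[-0.0015,0.001,0.03,0,0,0],[-0.0015,0.001,0.038,0,0,0],[-0.0015,0.001,0.038,0,0,0],[-0.0015,0.001,0.038,0,0,0]]]}}

```text
time: 8.15
tool_pos: [671.9, -89.4, 293.6]
tcp_rot: [-180.0, -0.0, 95.5]
ft_force: [0.2, -1.0, -0.2]
finger_gap: 47.2
```

Run:
```python
from h import *
st(); snap('wrist','w6'); crop('w6',180,220,160,120,5,'c13')
```

```text
8.15 [671.9 -89.4 293.6] [-1.7996e+02 -1.0000e-02  9.5460e+01] F [ 0.2 -1.  -0.2] M [-0.01 -0.07  0.01] gap 47.2 j [-12.  19.  66.   0.  95. -17.]
```

View pics/c13.png

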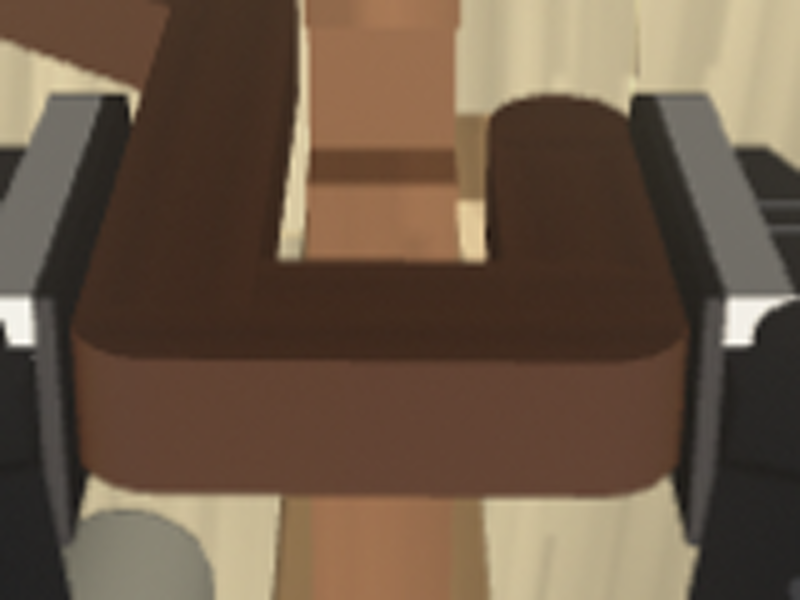

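Call:
{"fn": "move_arm", "kwargs": {"rows": [[[0,0,0.003,0,0,0],[0,0,0.006,0,0,0],[0,0,0.009,0,0,0],[0,0,0.009,0,0,0]]]}}

```text
time: 8.6
tool_pos: [671.9, -89.4, 284.2]
tcp_rot: [-179.9, -0.0, 95.5]
ft_force: [0.0, -0.7, -1.0]
finger_gap: 47.0
```

Call:
{"fn": "move_arm", "kwargs": {"rows": [[[0,0,0.003,0,0,0],[0,0,0.006,0,0,0],[0,0,0.009,0,0,0],[0,0,0.009,0,0,0]]]}}

```text
time: 9.0
tool_pos: [671.8, -89.4, 275.2]
tcp_rot: [-179.9, -0.0, 95.5]
ft_force: [-0.4, 0.0, -2.0]
finger_gap: 47.3
```

Call:
{"fn": "move_arm", "kwargs": {"rows": [[[0,0,0.004,0,0,0],[0,0,0.008,0,0,0],[0,0,0.012,0,0,0],[0,0,0.016,0,0,0],[0,0,0.016,0,0,0]]]}}

```text
time: 9.5
tool_pos: [671.7, -89.3, 258.9]
tcp_rot: [-179.9, -0.0, 95.5]
ft_force: [-0.4, 0.4, -0.9]
finger_gap: 47.0
```

Run:
```python
from h import *
P,R=getcmd(); setcmd(P+R.apply([0,0,34]),R); print(getcmd()[0])
st(); snap('wrist','w7'); crop('w7',180,220,160,120,5,'c14')
```

```text
[672.11881953 -89.41000061 259.992     ]
9.5 [671.7 -89.3 258.9] [-1.7992e+02 -3.0000e-02  9.5460e+01] F [-0.4  0.4 -0.9] M [-0.01  0.01 -0.01] gap 47.0 j [-12.  19.  70.  -0.  91. -17.]
```

View pics/c14.png

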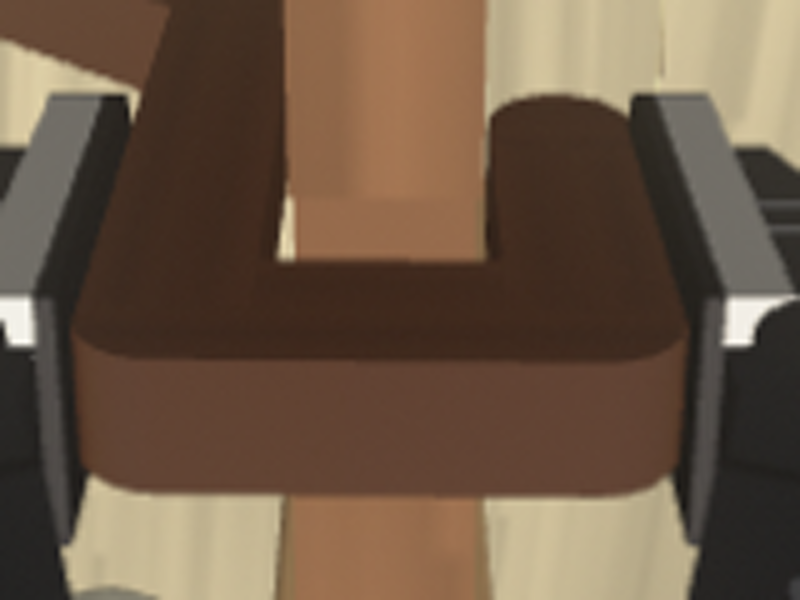

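Run:
```python
from h import *
W=load('w7'); f=lambda u,v:(180+u/5-.4,220+v/5-.4)
s=sensors.sense();P=s['tool_pos'];R=rt(s['tcp_rot'])
for n,p,z in [('nU',(290,198),274),('nUr',(485,198),274),('roofedge',(390,262),277),('topedge',(390,357),291),('topback',(390,494),291)]:
    X=onplane(W,f(*p),z); print(n,X.round(1),'tool',R.inv().apply(X-P).round(1))
```

```text
nU [662.9 -80.1 274. ] tool [ 10.1  -8.  -14.6]
nUr [678.8 -78.5 274. ] tool [ 10.1   7.9 -14.6]
roofedge [671.5 -83.4 277. ] tool [  6.    0.2 -17.6]
topedge [671.3 -82.7 291. ] tool [  6.7   0.1 -31.6]
topback [672.5 -94.7 291. ] tool [ -5.3   0.1 -31.6]
```

Call:
{"fn": "move_arm", "kwargs": {"rows": [[[0.0005,0.0003,0.001,0,0,0],[0.0005,0.0003,0.003,0,0,0],[0.0005,0.0003,0.005,0,0,0],[0.0005,0.0003,0.007,0,0,0],[0.0005,0.0003,0.007,0,0,0]]]}}

```text
time: 10.05
tool_pos: [672.2, -88.8, 252.5]
tcp_rot: [-180.0, -0.0, 95.5]
ft_force: [-1.4, -1.0, -0.7]
finger_gap: 46.8
```

Call:
{"fn": "move_arm", "kwargs": {"rows": [[[0,0,0.001,0,0,0],[0,0,0.002,0,0,0],[0,0,0.003,0,0,0],[0,0,0.003,0,0,0]]]}}

```text
time: 10.45
tool_pos: [672.3, -88.9, 249.8]
tcp_rot: [-180.0, -0.0, 95.5]
ft_force: [-0.6, -0.6, -2.0]
finger_gap: 47.2
```

Call:
{"fn": "move_arm", "kwargs": {"rows": [[[0,0,0.0005,0,0,0],[0,0,0.001,0,0,0],[0,0,0.0015,0,0,0],[0,0,0.0015,0,0,0]]]}}

```text
time: 10.85
tool_pos: [672.4, -88.9, 248.7]
tcp_rot: [180.0, 0.0, 95.5]
ft_force: [-0.9, 0.5, 1.2]
finger_gap: 47.5
```

Call:
{"fn": "move_arm", "kwargs": {"rows": [[[0,0,0.0003,0,0,0],[0,0,0.0006,0,0,0],[0,0,0.001,0,0,0]]]}}

```text
time: 11.15
tool_pos: [672.5, -88.9, 248.6]
tcp_rot: [180.0, 0.0, 95.5]
ft_force: [-4.8, 0.1, 7.5]
finger_gap: 47.0
```

Run:
```python
from h import *
P,R=getcmd(); setcmd(P+R.apply([.5,.3,12.5]),R); print(getcmd()[0])
st(); snap('wrist','w8'); crop('w8',180,220,160,120,5,'c15'); snap('scene','s8');crop('s8',210,190,100,80,8,'c16'); snap('top','t8');crop('t8',250,100,80,60,10,'c17')
```

```text
[672.36983706 -88.88370203 247.492     ]
11.15 [672.5 -88.9 248.6] [1.7995e+02 1.0000e-02 9.5470e+01] F [-4.8  0.1  7.5] M [0.15 0.6  0.06] gap 47.0 j [-12.  19.  71.   0.  90. -17.]
```

View pics/c15.png

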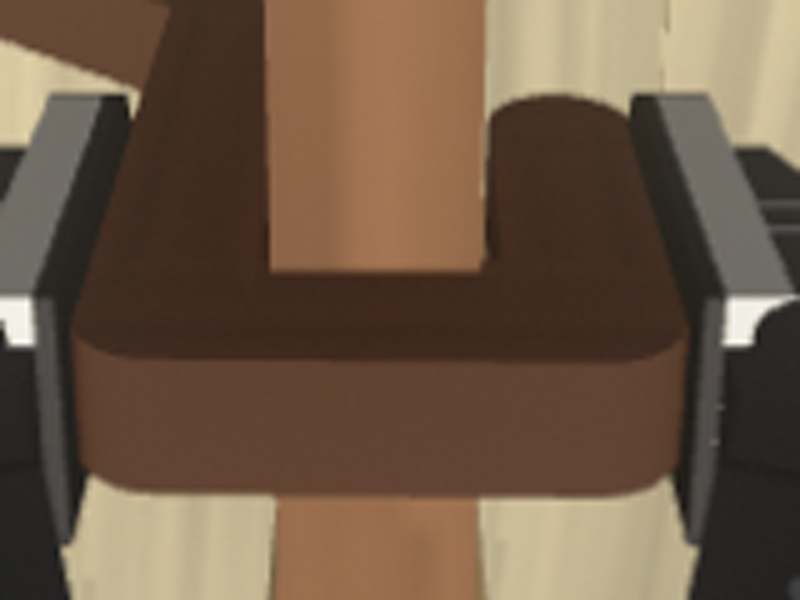

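View pics/c16.png

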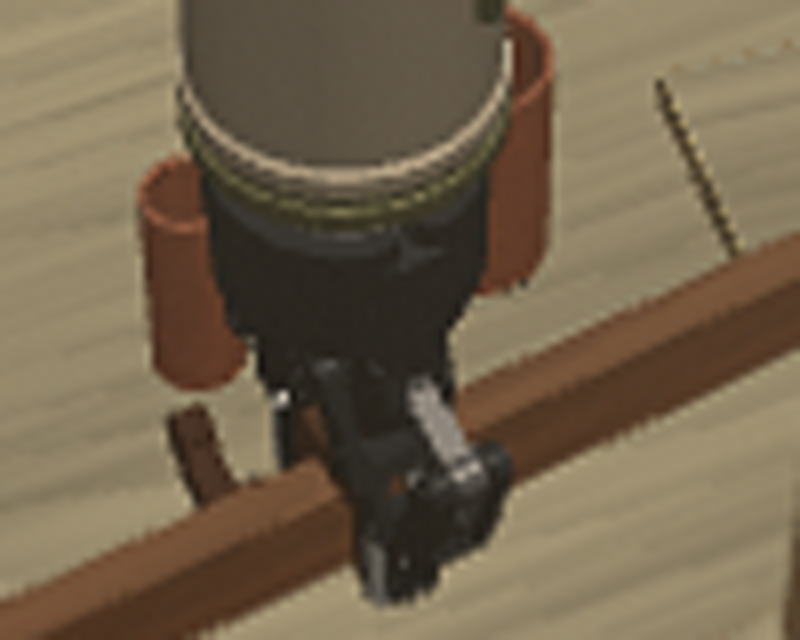

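Call:
{"fn": "move_arm", "kwargs": {"rows": [[[0,0,-0.0007,0,0,0],[0,0,-0.0007,0,0,0]]]}}

```text
time: 11.5
tool_pos: [672.5, -88.9, 248.6]
tcp_rot: [180.0, 0.0, 95.5]
ft_force: [-2.0, 0.4, 4.5]
finger_gap: 46.9
```

Call:
{"fn": "move_arm", "kwargs": {"rows": [[[0,0,0,0,0,0],[0,0,0,0,0,0],[0,0,0,0,0,0],[0,0,0,0,0,0],[0,0,0,0,0,0]]], "grip": 0.63, "newtons": 20}}

```text
time: 12.0
tool_pos: [672.3, -88.9, 247.9]
tcp_rot: [-180.0, -0.0, 95.5]
ft_force: [-1.2, 0.1, -0.5]
finger_gap: 53.6
```

Run:
```python
from h import *
P,R=getcmd(); setcmd(P+R.apply([0,0,-.7]),R); print(getcmd()[0])
st(); snap('wrist','w9'); crop('w9',60,150,380,234,2.1,'w9b')
```

```text
[672.36983706 -88.88370203 248.192     ]
12.0 [672.3 -88.9 247.9] [-1.7998e+02 -1.0000e-02  9.5460e+01] F [-1.2  0.1 -0.5] M [ 0.02  0.04 -0.01] gap 53.6 j [-12.  19.  71.   0.  90. -17.]
```

View pics/w9b.png

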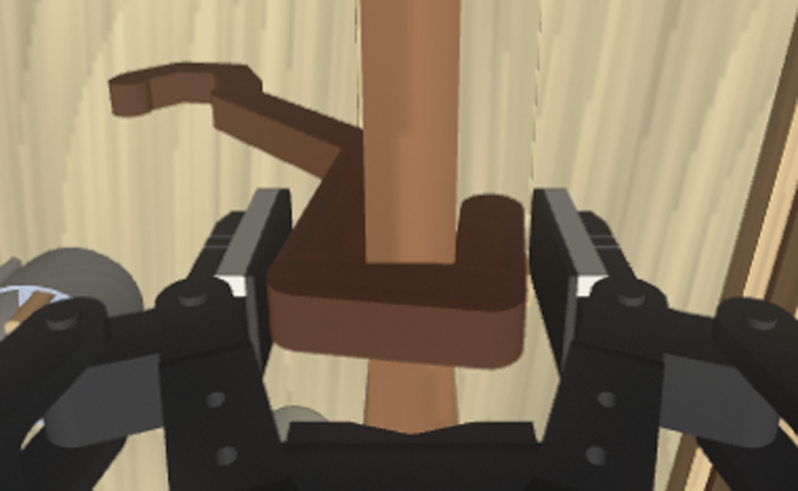

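Call:
{"fn": "move_arm", "kwargs": {"rows": [[[0,0,0,0,0,0],[0,0,0,0,0,0],[0,0,0,0,0,0],[0,0,0,0,0,0],[0,0,0,0,0,0]]], "grip": 1}}

```text
time: 12.55
tool_pos: [672.4, -88.9, 248.2]
tcp_rot: [180.0, 0.0, 95.5]
ft_force: [-0.2, -0.6, -0.4]
finger_gap: 85.4
```

Call:
{"fn": "move_arm", "kwargs": {"rows": [[[0,0,-0.01,0,0,0],[0,0,-0.03,0,0,0],[0,0,-0.06,0,0,0],[0,0,-0.1,0,0,0],[0,0,-0.13,0,0,0],[0,0,-0.13,0,0,0]]]}}

```text
time: 13.15
tool_pos: [673.8, -89.2, 386.3]
tcp_rot: [179.4, 0.2, 95.5]
ft_force: [0.5, -0.3, 0.6]
finger_gap: 85.4
```

Run:
```python
from h import *
P,R=getcmd(); setcmd(P+R.apply([0,0,-130]),R); print(getcmd()[0])
st(); snap('wrist','w10'); crop('w10',60,130,380,254,2.1,'w10b');snap('scene','s10');crop('s10',210,190,100,80,8,'c18')
```

```text
[672.36983706 -88.88370203 378.192     ]
13.15 [673.8 -89.2 386.3] [179.41   0.19  95.47] F [ 0.5 -0.3  0.6] M [0.01 0.   0.02] gap 85.4 j [-12.  19.  56.   0. 104. -17.]
```

View pics/w10b.png

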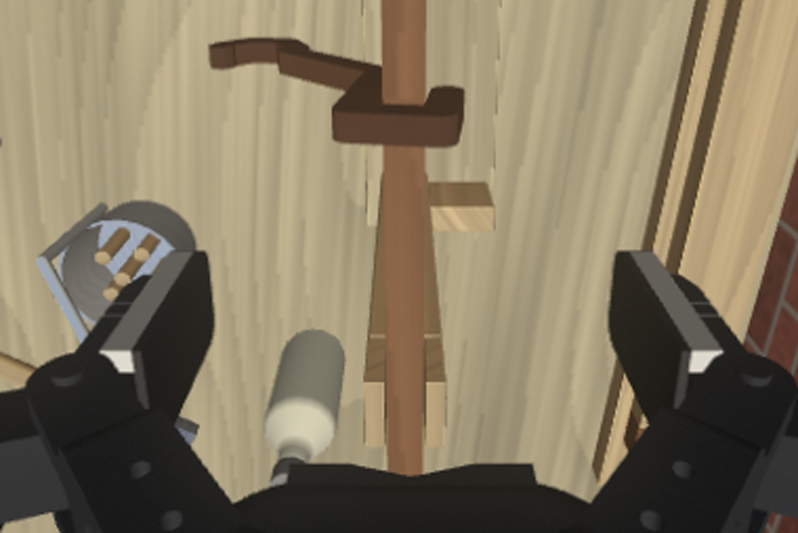

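View pics/c18.png

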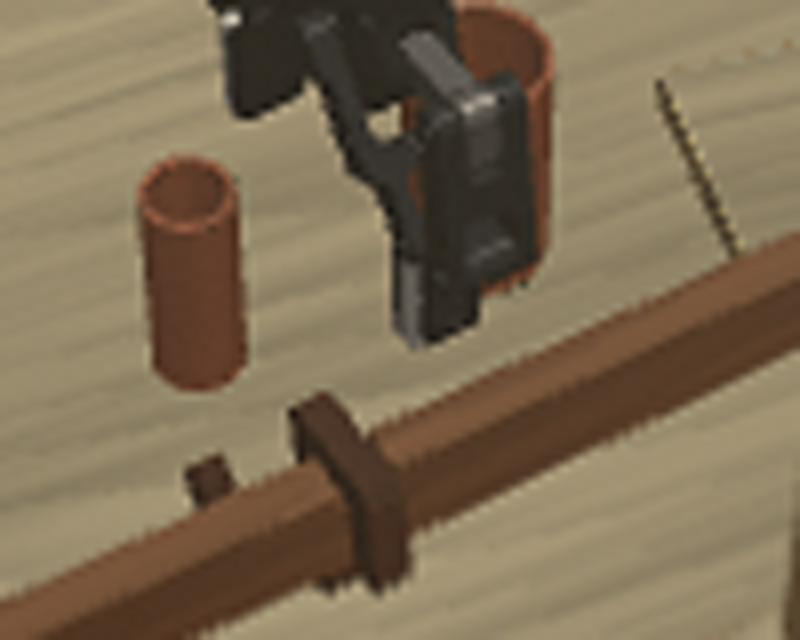

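Run:
```python
from h import *
T=load('top0');S=load('scene0');b=lambda u,v:(u*.64,v*.64)
print('sm top',onplane(T,b(428,313),100).round(0),onplane(S,b(365,336),100).round(0))
print('big top',onplane(T,b(377,315),110).round(0),onplane(S,b(421,308),110).round(0))
print('glue',onplane(T,b(573,230),150).round(0),onplane(S,b(208,475),150).round(0))
crop('top0',315,165,60,50,12,'c19'); snap('scene','s11');crop('s11',130,230,70,60,11,'c20'); st()
crop('w10',60,190,110,110,7,'c21')
```

```text
sm top [429. -44. 100.] [419. -46. 100.]
big top [423.  79. 110.] [407.  79. 110.]
glue [ 618. -390.  150.] [ 623. -396.  150.]
13.3 [672.3 -88.9 378.1] [-180.     -0.     95.46] F [ 0.1  0.6 -0.8] M [ 0.02 -0.03  0.06] gap 85.6 j [-12.  20.  57.   0. 103. -17.]
```

View pics/c19.png

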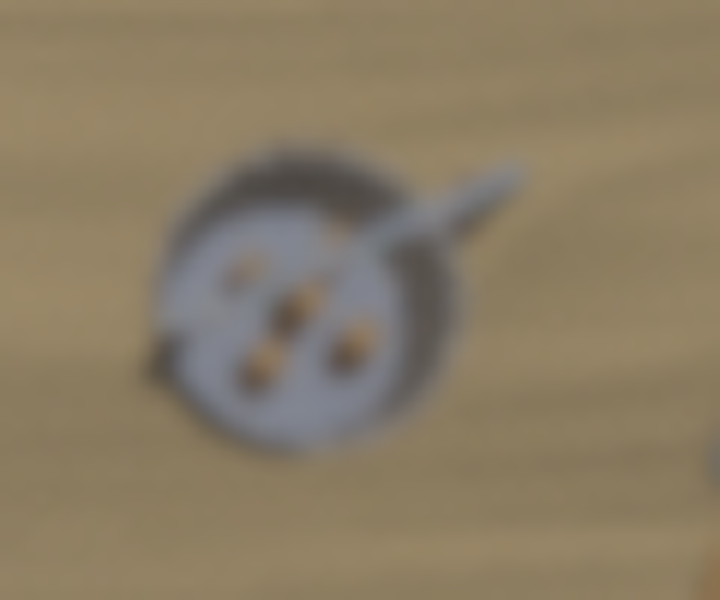

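View pics/c20.png

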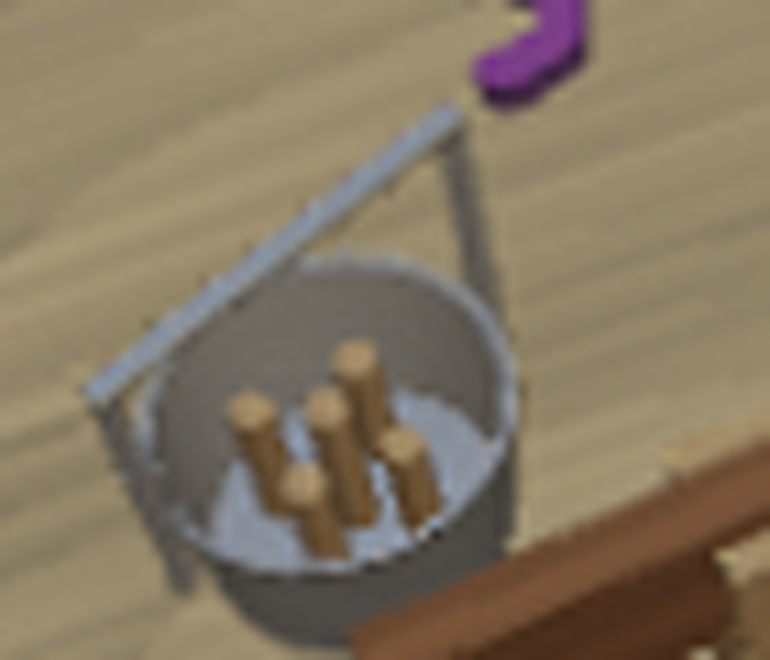

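Run:
```python
from h import *
plan([486,-332.5,220],113)
```

```text
row [-0.2248, -0.2087, 0.1582, -0.0, 0.0, -17.5] n>= 7
```

Call:
{"fn": "move_arm", "kwargs": {"rows": [[[-0.03,-0.03,0.01,0,0,-3],[-0.06,-0.06,0.03,0,0,-5],[-0.1,-0.09,0.06,0,0,-8],[-0.14,-0.13,0.09,0,0,-11],[-0.18,-0.17,0.12,0,0,-14],[-0.21,-0.195,0.145,0,0,-16],[-0.2248,-0.2087,0.1582,0,0,-17.5],[-0.2248,-0.2087,0.1582,0,0,-17.5],[-0.2248,-0.2087,0.1582,0,0,-17.5],[-0.2248,-0.2087,0.1582,0,0,-17.5]]]}}

```text
time: 14.3
tool_pos: [486.4, -331.8, 219.9]
tcp_rot: [180.0, -0.0, 113.0]
ft_force: [-0.4, -0.2, 0.5]
finger_gap: 85.6
```

Run:
```python
from h import *
st(); snap('wrist','w11'); crop('w11',0,0,512,384,1.56,'w11b'); snap('scene','s12'); crop('s12',205,190,90,75,8,'c22')
snap('top','t12'); crop('t12',260,100,70,75,8,'c23')
```

```text
14.3 [ 486.4 -331.8  219.9] [ 1.7998e+02 -4.0000e-02  1.1296e+02] F [-0.4 -0.2  0.5] M [ 0.05 -0.02 -0.01] gap 85.6 j [-39.   6.  89.   0.  85. -62.]
```

View pics/w11b.png

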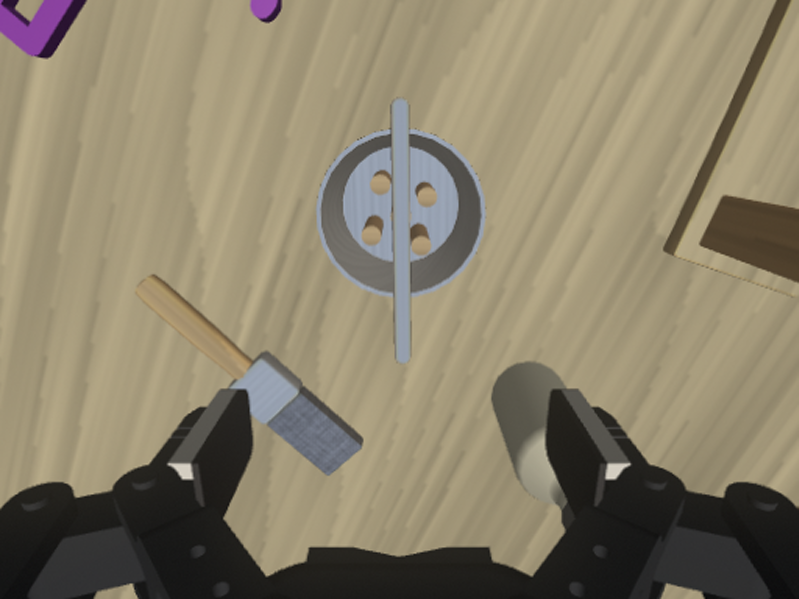

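View pics/c22.png

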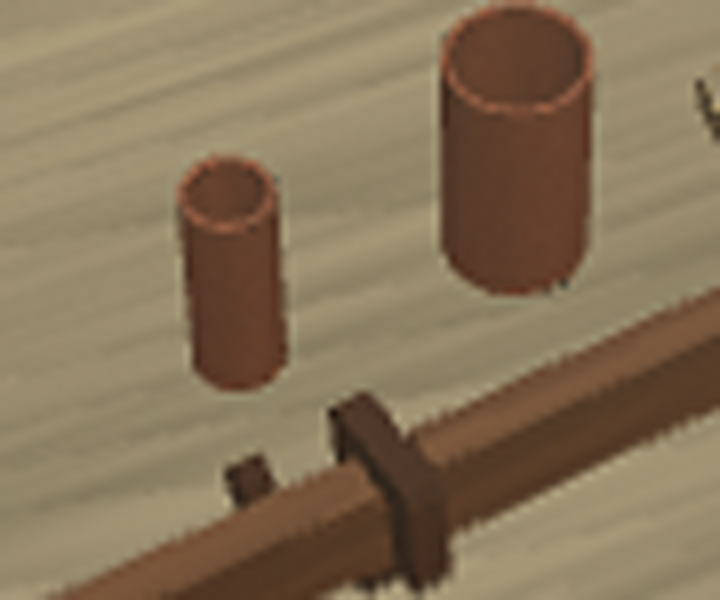

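View pics/c23.png

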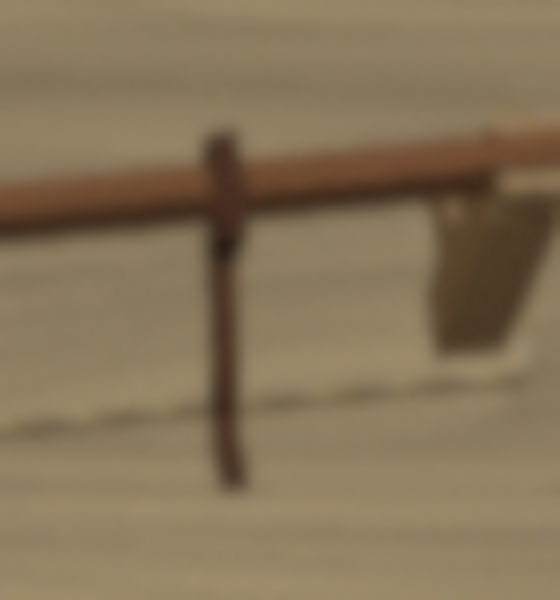

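Run:
```python
from h import *
W=load('w11'); s=lambda u,v:(u/1.5625-.2,v/1.5625-.2)
a=onplane(W,s(400,98),125);b=onplane(W,s(402.5,362),125);m=(a+b)/2;d=(a-b)/np.linalg.norm(a-b)
print(a,b,m,np.linalg.norm(a-b),'ang',np.degrees(np.arctan2(d[1],d[0])),'grip',m-32*d)
# hook lip tip in scene & top
S=load('s12');T=load('t12')
sp=lambda u,v:(205+u/8-.44,190+v/8-.44); tp=lambda u,v:(260+u/8-.44,100+v/8-.44)
for z in (140,160): print('lip s',onplane(S,sp(245,462),z).round(1),'t end',onplane(T,tp(233,488),z).round(1))
P,Rr=np.array([671.4,-88.2,266]),rt([0,0,5.6])
for th in (0,0.08,0.15):
    Q=Ro.from_euler('y',-th)
    for n,l in dict(curl=(-93,0,-115),lipout=(-93-26,0,-97),top=(0,0,14)).items():
        X=P+Rr.apply(Q.apply(l)); print(th,n,X.round(1),'scene',((proj(S,X)-[205-.44,190-.44])*8).round(0),'top',((proj(T,X)-[260-.44,100-.44])*8).round(0))
```

```text
[ 449.86894017 -246.50538296  125.        ] [ 498.33805172 -357.21183928  125.        ] [ 474.10349595 -301.85861112  125.        ] 120.85186901333127 ang 113.64459599297935 grip [ 486.93748504 -331.17223805  125.        ]
lip s [559.5 -97.2 140. ] t end [571.4 -99.3 140. ]
lip s [ 573.4 -102.   160. ] t end [566.  -97.8 160. ]
0 curl [578.8 -97.3 151. ] scene [266. 485.] top [230. 466.]
0 lipout [553.  -99.8 169. ] scene [226. 399.] top [239. 510.]
0 top [671.4 -88.2 280. ] scene [399. 450.] top [225. 182.]
0.08 curl [588.3 -96.3 143.9] scene [280. 518.] top [227. 451.]
0.08 lipout [561.1 -99.  159.8] scene [239. 432.] top [236. 499.]
0.08 top [670.3 -88.3 280. ] scene [397. 447.] top [225. 185.]
0.15 curl [597.  -95.5 138.4] scene [293. 546.] top [224. 436.]
0.15 lipout [568.7 -98.3 152.3] scene [251. 462.] top [233. 487.]
0.15 top [669.3 -88.4 279.8] scene [395. 445.] top [225. 187.]
```

Run:
```python
from h import *
plan([487,-331.2,115],113.6)
```

```text
row [0.0009, 0.0014, 0.105, -0.0, 0.0, -0.6] n>= 3
```

Call:
{"fn": "move_arm", "kwargs": {"rows": [[[0.0009,0.0014,0.03,0,0,-0.6],[0.0009,0.0014,0.06,0,0,-0.6],[0.0009,0.0014,0.085,0,0,-0.6],[0.0009,0.0014,0.1,0,0,-0.6],[0.0009,0.0014,0.105,0,0,-0.6],[0.0009,0.0014,0.105,0,0,-0.6],[0.0009,0.0014,0.105,0,0,-0.6]]]}}

```text
time: 15.15
tool_pos: [488.0, -331.7, 116.7]
tcp_rot: [179.9, 0.1, 113.6]
ft_force: [-0.1, -0.0, 0.7]
finger_gap: 85.3
```

Run:
```python
from h import *
st(); snap('wrist','w12'); crop('w12',0,0,512,384,1.56,'w12b')
```

```text
15.15 [ 488.  -331.7  116.7] [1.7993e+02 1.3000e-01 1.1358e+02] F [-0.1 -0.   0.7] M [ 0.04 -0.01 -0.02] gap 85.3 j [-39.  11.  95.   0.  74. -63.]
```

View pics/w12b.png

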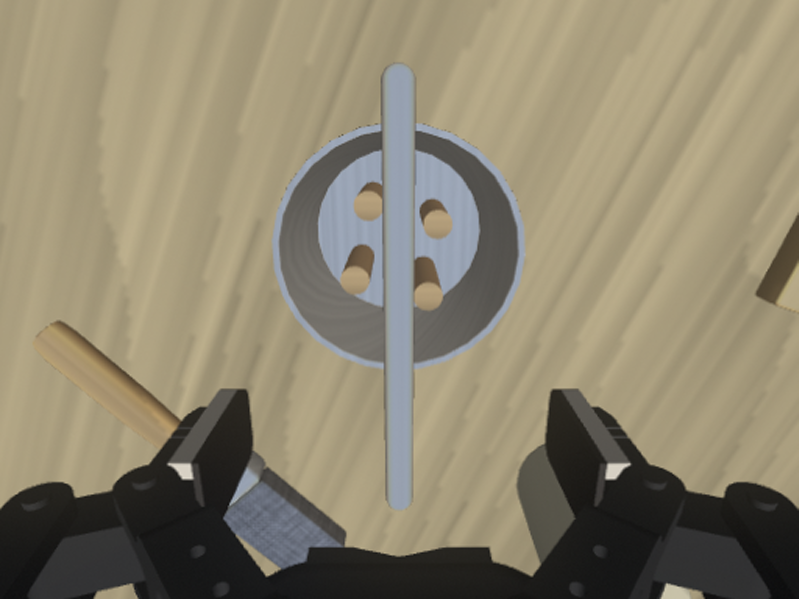

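Call:
{"fn": "move_arm", "kwargs": {"rows": [[[0,0,0,0,0,0],[0,0,0,0,0,0],[0,0,0,0,0,0],[0,0,0,0,0,0],[0,0,0,0,0,0],[0,0,0,0,0,0],[0,0,0,0,0,0],[0,0,0,0,0,0],[0,0,0,0,0,0],[0,0,0,0,0,0],[0,0,0,0,0,0],[0,0,0,0,0,0]]], "grip": 0, "newtons": 100}}

```text
time: 16.4
tool_pos: [487.1, -331.3, 115.2]
tcp_rot: [180.0, 0.0, 113.6]
ft_force: [2.0, -0.2, 2.0]
finger_gap: 4.8
```

Call:
{"fn": "move_arm", "kwargs": {"rows": [[[0,0,-0.005,0,0,0],[0,0,-0.012,0,0,0],[0,0,-0.02,0,0,0],[0,0,-0.03,0,0,0],[0,0,-0.03,0,0,0],[0,0,-0.03,0,0,0]]]}}

```text
time: 17.0
tool_pos: [487.3, -331.4, 145.7]
tcp_rot: [180.0, 0.1, 113.6]
ft_force: [0.7, 0.2, -1.4]
finger_gap: 4.6
```

Run:
```python
from h import *
P,R=getcmd(); setcmd(P+R.apply([0,0,-30]),R); print(getcmd()[0])
st(); snap('wrist','w13'); crop('w13',0,0,512,384,1.56,'w13b');snap('scene','s13');crop('s13',120,180,130,110,6,'c24')
```

```text
[ 486.96578977 -331.16308635  144.992     ]
17.0 [ 487.3 -331.4  145.7] [1.7997e+02 6.0000e-02 1.1356e+02] F [ 0.7  0.2 -1.4] M [-0.03 -0.03  0.01] gap 4.6 j [-39.   9.  93.   0.  77. -63.]
```

View pics/w13b.png

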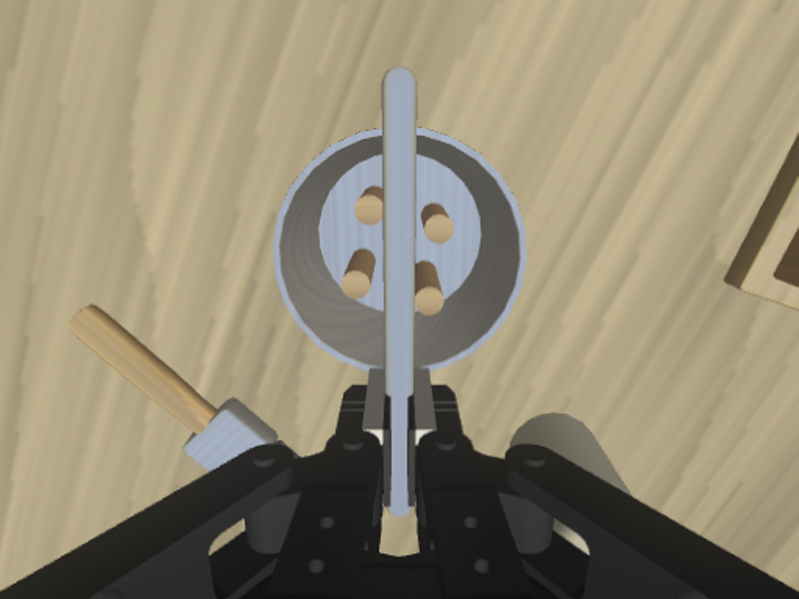

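View pics/c24.png

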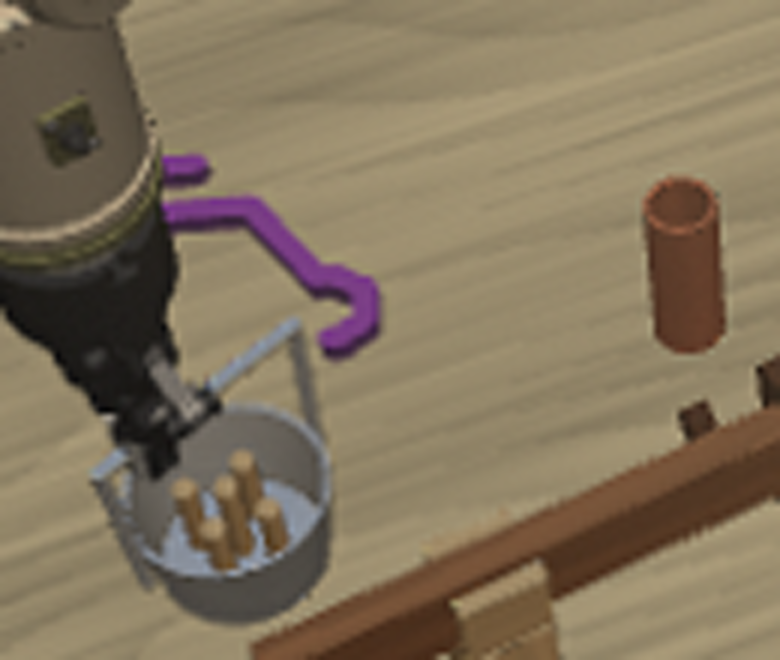

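Run:
```python
from h import *
plan([508,-136.3,165],95.6)
```

```text
row [0.1702, 0.0972, -0.02, -0.0, 0.0, 18.0] n>= 4
```

Smooth, slow transfer to avoid swinging.

Call:
{"fn": "move_arm", "kwargs": {"rows": [[[0.001,0.0005,-0.007,0,0,0.2],[0.005,0.003,-0.014,0,0,0.6],[0.012,0.007,-0.018,0,0,1.3],[0.022,0.0125,-0.02,0,0,2.3],[0.035,0.02,-0.02,0,0,3.7],[0.05,0.0285,-0.02,0,0,5.3],[0.067,0.038,-0.02,0,0,7.1],[0.085,0.0485,-0.02,0,0,9],[0.103,0.059,-0.02,0,0,10.9],[0.12,0.0685,-0.02,0,0,12.7],[0.135,0.077,-0.02,0,0,14.3],[0.148,0.0845,-0.02,0,0,15.7],[0.158,0.09,-0.02,0,0,16.7],[0.165,0.094,-0.02,0,0,17.4],[0.169,0.0965,-0.02,0,0,17.9],[0.1702,0.0972,-0.02,0,0,18],[0.1702,0.0972,-0.02,0,0,18],[0.1702,0.0972,-0.02,0,0,18],[0.1702,0.0972,-0.02,0,0,18]]]}}

```text
time: 19.0
tool_pos: [507.9, -136.7, 165.0]
tcp_rot: [-180.0, 0.0, 95.5]
ft_force: [-0.1, 0.2, -1.4]
finger_gap: 4.2
```

Run:
```python
from h import *
st(); print(getcmd()[0]); snap('wrist','w14'); crop('w14',0,0,512,384,1.56,'w14b');snap('scene','s14');crop('s14',170,150,130,110,6,'c25')
```

```text
19.0 [ 507.9 -136.7  165. ] [-179.99    0.     95.54] F [-0.1  0.2 -1.4] M [-0.1   0.01  0.04] gap 4.2 j [-21.  -1. 102.  -0.  79. -26.]
[ 508.01588255 -136.29704622  164.992     ]
```

View pics/w14b.png

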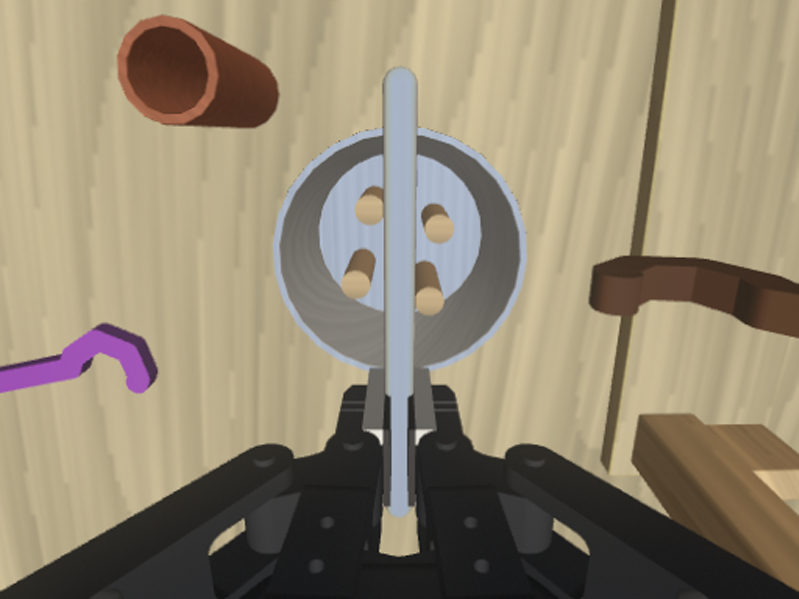

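View pics/c25.png

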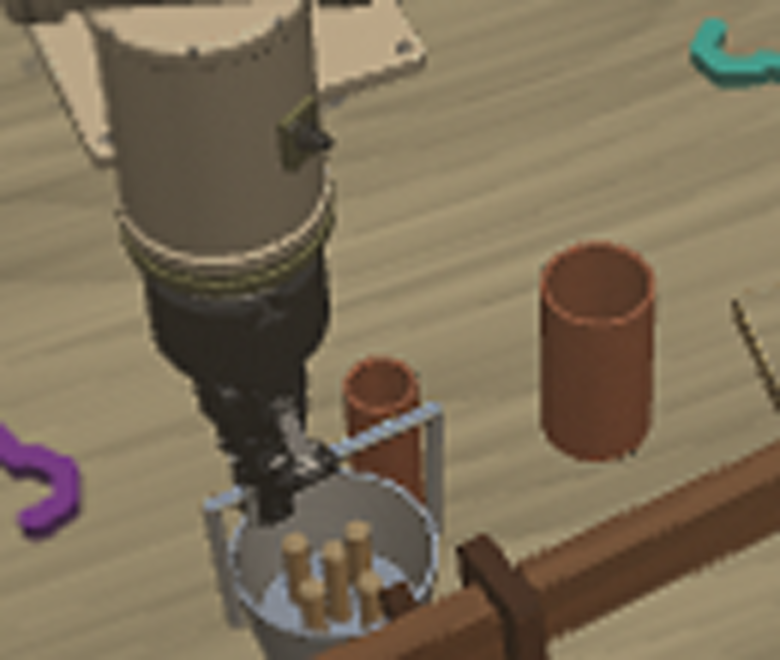

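Run:
```python
from h import *
crop('w14',367,145,140,75,5.7,'c26')
W=load('w14')
P,Rr=np.array([671.4,-88.2,266]),rt([0,0,5.6])
Q=Ro.from_euler('y',-.15)
for n,l in dict(lo1=(-119,6,-97),lo2=(-119,-6,-97),li1=(-107,6,-97),li2=(-107,-6,-97),c1=(-93,6,-115),c2=(-93,-6,-115)).items():
    X=P+Rr.apply(Q.apply(l)); print(n,X.round(1),((proj(W,X)-[367-.4,145-.4])*5.7).round(0))
```

```text
lo1 [568.1 -92.3 152.3] [160. 173.]
lo2 [ 569.3 -104.2  152.3] [141. 311.]
li1 [579.9 -91.1 154.1] [313. 179.]
li2 [ 581.1 -103.1  154.1] [291. 318.]
c1 [596.4 -89.5 138.4] [410. 133.]
c2 [ 597.6 -101.5  138.4] [388. 261.]
```

View pics/c26.png

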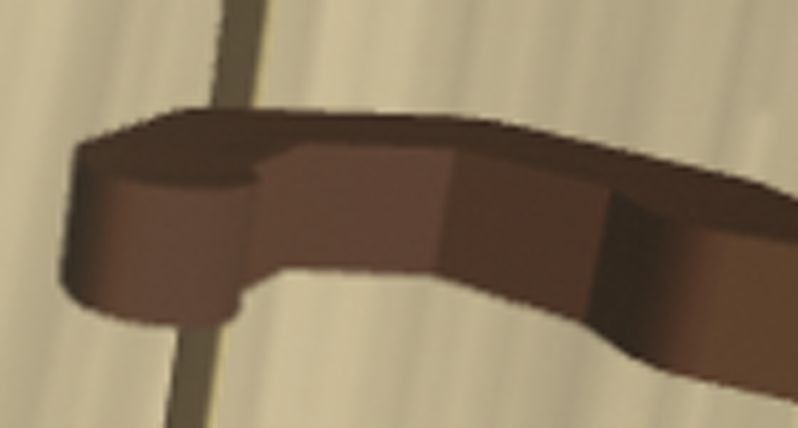

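Run:
```python
from h import *
W=load('w14'); s=lambda u,v:(u/1.5625-.2,v/1.5625-.2)
st_=sensors.sense();P=st_['tool_pos'];R=rt(st_['tcp_rot'])
a=onplane(W,s(400,67),175);b=onplane(W,s(399.5,515),175)
print(a,b,np.linalg.norm(a-b),R.inv().apply((a+b)/2-P))
f=lambda u,v:(367+u/5.7-.4,145+v/5.7-.4)
for n,p,z in [('lipin',(257,185),154),('lipout',(80,185),152),('bot+y',(378,143),139),('bot-y',(360,271),139),('farwall',(612,188),158)]: print(n,onplane(W,f(*p),z).round(1))
plan([508+89.6,-136.3+8.6,165],95.6)
```

```text
[498.47745743 -45.07090094 175.        ] [ 510.30033522 -166.1035621   175.        ] 121.6087394326548 [ 31.2369302   -0.51578209 -10.07402005]
lipin [575.6 -92.1 154. ]
lipout [561.9 -94.1 152. ]
bot+y [593.4 -90.6 139. ]
bot-y [ 594.8 -102.5  139. ]
farwall [602.2 -88.6 158. ]
row [-0.0001, 0.09, -0.0, -0.0, 0.0, -0.0] n>= 2
```

Call:
{"fn": "move_arm", "kwargs": {"rows": [[[0,0.001,0,0,0,0],[0,0.004,0,0,0,0],[0,0.009,0,0,0,0],[0,0.016,0,0,0,0],[0,0.025,0,0,0,0],[0,0.035,0,0,0,0],[0,0.045,0,0,0,0],[0,0.055,0,0,0,0],[0,0.065,0,0,0,0],[0,0.074,0,0,0,0],[0,0.081,0,0,0,0],[0,0.086,0,0,0,0],[0,0.089,0,0,0,0],[0,0.09,0,0,0,0],[0,0.09,0,0,0,0],[0,0.09,0,0,0,0]]]}}

```text
time: 20.7
tool_pos: [597.4, -127.6, 165.0]
tcp_rot: [-180.0, -0.0, 95.6]
ft_force: [0.5, 0.0, -2.0]
finger_gap: 4.7
```

Run:
```python
from h import *
st(); print(getcmd()[0]); snap('wrist','w15'); crop('w15',130,40,300,225,2.6,'w15b');snap('scene','s15');crop('s15',200,160,130,110,6,'c27')
```

```text
20.7 [ 597.4 -127.6  165. ] [-179.99   -0.     95.56] F [ 0.5  0.  -2. ] M [-0.06  0.05 -0.04] gap 4.7 j [-17.  12.  88.  -0.  80. -22.]
[ 597.60139423 -127.66883104  164.992     ]
```

View pics/w15b.png

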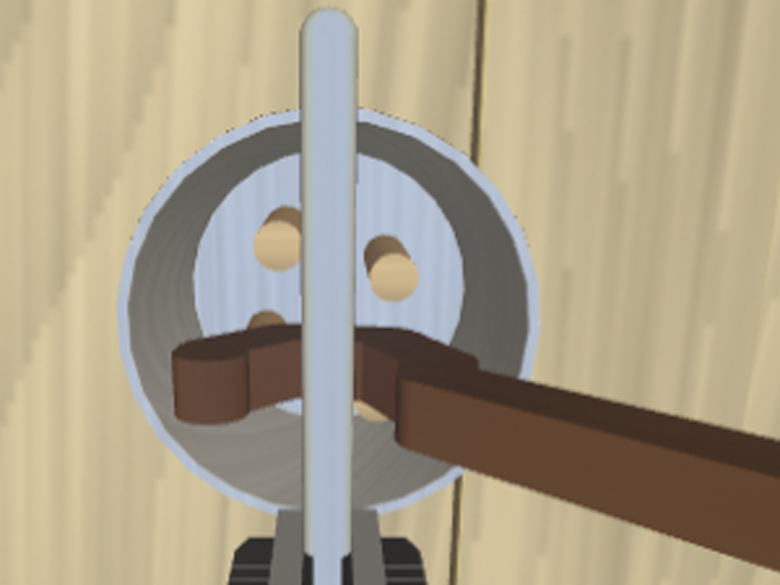

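View pics/c27.png

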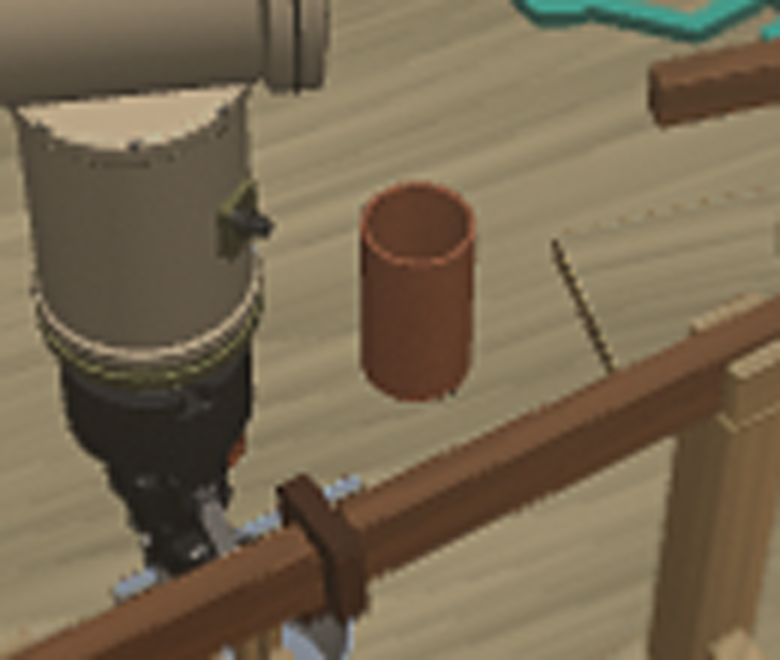

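Call:
{"fn": "move_arm", "kwargs": {"rows": [[[0,0,0.002,0,0,0],[0,0,0.005,0,0,0],[0,0,0.009,0,0,0],[0,0,0.013,0,0,0],[0,0,0.017,0,0,0],[0,0,0.02,0,0,0],[0,0,0.022,0,0,0],[0,0,0.022,0,0,0],[0,0,0.022,0,0,0]]]}}

```text
time: 21.7
tool_pos: [597.6, -127.6, 143.1]
tcp_rot: [180.0, 0.0, 95.6]
ft_force: [-0.1, 0.5, -1.1]
finger_gap: 4.2
```

Run:
```python
from h import *
P,R=getcmd(); setcmd(P+R.apply([0,0,22]),R); print(getcmd()[0])
st(); snap('wrist','w16'); crop('w16',130,40,300,225,2.6,'w16b')
```

```text
[ 597.60139423 -127.66883104  142.992     ]
21.7 [ 597.6 -127.6  143.1] [180.     0.    95.56] F [-0.1  0.5 -1.1] M [-0.03  0.   -0.01] gap 4.2 j [-17.  13.  90.  -0.  78. -22.]
```

View pics/w16b.png

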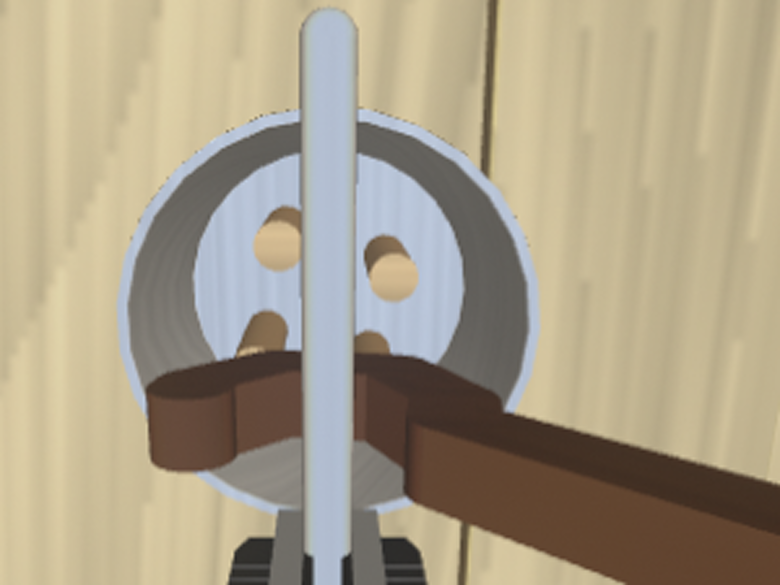

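Call:
{"fn": "move_arm", "kwargs": {"rows": [[[0,0,0.001,0,0,0],[0,0,0.002,0,0,0],[0,0,0.003,0,0,0],[0,0,0.004,0,0,0],[0,0,0.005,0,0,0],[0,0,0.006,0,0,0],[0,0,0.007,0,0,0],[0,0,0.008,0,0,0],[0,0,0.008,0,0,0]]]}}

```text
time: 22.65
tool_pos: [597.4, -127.5, 134.7]
tcp_rot: [-180.0, -0.0, 95.6]
ft_force: [-0.2, -0.1, -1.7]
finger_gap: 4.5
```

Call:
{"fn": "move_arm", "kwargs": {"rows": [[[0,0,0.0005,0,0,0],[0,0,0.001,0,0,0],[0,0,0.0015,0,0,0],[0,0,0.002,0,0,0],[0,0,0.002,0,0,0]]]}}

```text
time: 23.15
tool_pos: [597.7, -127.6, 133.1]
tcp_rot: [180.0, 0.0, 95.6]
ft_force: [0.6, 0.7, -1.8]
finger_gap: 4.7
```

Run:
```python
from h import *
P,R=getcmd(); setcmd(P+R.apply([0,0,10]),R); print(getcmd()[0])
st(); snap('wrist','w17'); crop('w17',130,40,300,225,2.6,'w17b')
```

```text
[ 597.60139423 -127.66883104  132.992     ]
23.15 [ 597.7 -127.6  133.1] [1.7998e+02 1.0000e-02 9.5560e+01] F [ 0.6  0.7 -1.8] M [-0.01 -0.05 -0.02] gap 4.7 j [-17.  13.  90.   0.  77. -22.]
```

View pics/w17b.png

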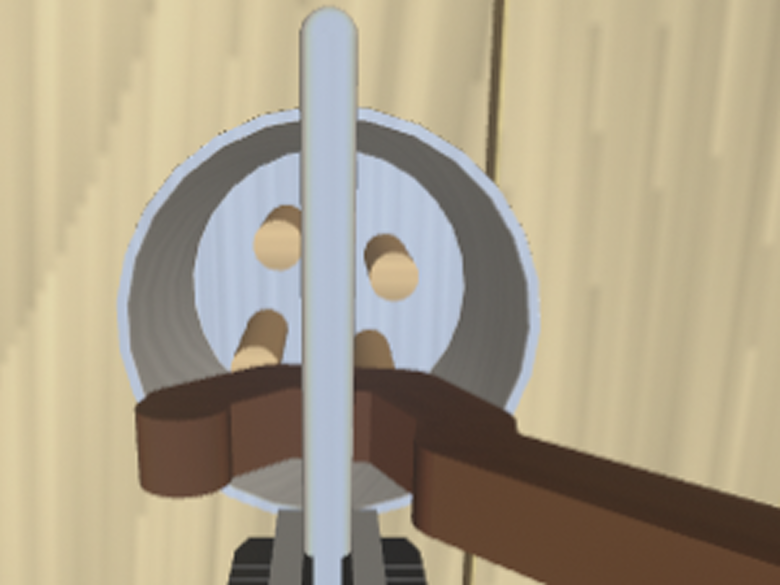

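Call:
{"fn": "move_arm", "kwargs": {"rows": [[[0,0,0.0005,0,0,0],[0,0,0.001,0,0,0],[0,0,0.0015,0,0,0],[0,0,0.0015,0,0,0],[0,0,0.0015,0,0,0]]]}}

```text
time: 23.7
tool_pos: [597.9, -127.6, 131.9]
tcp_rot: [180.0, 0.0, 95.6]
ft_force: [1.1, 1.3, 3.1]
finger_gap: 4.5
```

Call:
{"fn": "move_arm", "kwargs": {"rows": [[[0,0,0.0005,0,0,0],[0,0,0.001,0,0,0],[0,0,0.0015,0,0,0],[0,0,0.0015,0,0,0],[0,0,0.0015,0,0,0]]]}}

```text
time: 24.2
tool_pos: [598.3, -127.7, 130.9]
tcp_rot: [179.9, 0.0, 95.6]
ft_force: [2.5, 1.3, 6.4]
finger_gap: 4.7
```

Call:
{"fn": "move_arm", "kwargs": {"rows": [[[0,0,-0.0008,0,0,0],[0,0,-0.0015,0,0,0],[0,0,-0.0015,0,0,0],[0,0,-0.0015,0,0,0]]]}}

```text
time: 24.6
tool_pos: [597.5, -127.6, 131.4]
tcp_rot: [-180.0, -0.0, 95.6]
ft_force: [1.4, 0.1, 3.9]
finger_gap: 4.7
```

Run:
```python
from h import *
P,R=getcmd(); setcmd(P+R.apply([0,0,1.5]),R); print(getcmd()[0])
st(); snap('wrist','w18'); crop('w18',130,40,300,225,2.6,'w18b');st()
```

```text
[ 597.60139423 -127.66883104  131.492     ]
24.6 [ 597.5 -127.6  131.4] [-179.99   -0.     95.57] F [1.4 0.1 3.9] M [ 0.1  -0.26 -0.06] gap 4.7 j [-17.  13.  90.   0.  77. -22.]
24.65 [ 597.5 -127.6  131.4] [-179.99   -0.     95.56] F [ 1.2 -0.4  3.3] M [ 0.1  -0.26 -0.11] gap 4.2 j [-17.  13.  90.  -0.  77. -22.]
```

View pics/w18b.png

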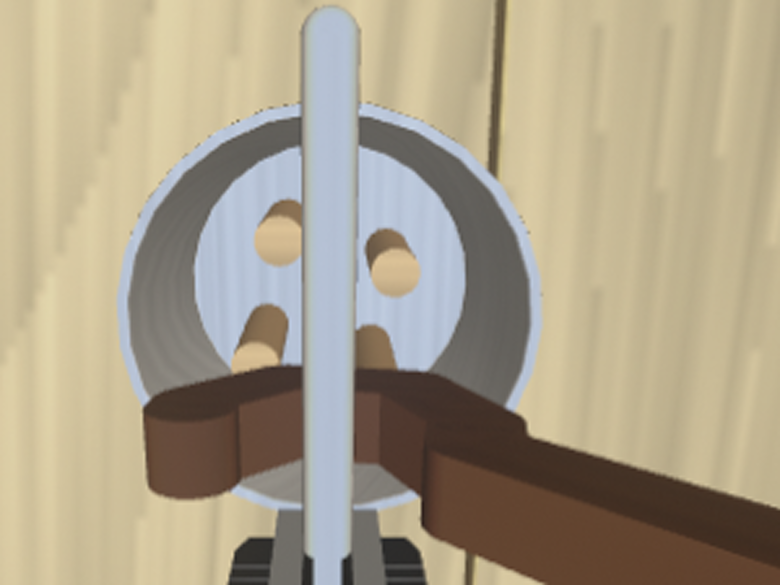

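Run:
```python
from h import *
W=load('w18'); f=lambda u,v:(130+u/2.6-.3,40+v/2.6-.3)
s=sensors.sense();P=s['tool_pos'];R=rt(s['tcp_rot'])
for n,p,z in [('+y',(295,392),138.5),('-y',(295,464),138.5),('+yR',(362,393),138.5),('-yR',(362,463),138.5),('rodend',(330,6),142)]:
    X=onplane(W,f(*p),z); print(n,X.round(1),R.inv().apply(X-P).round(1))
```

```text
+y [588.3 -91.3 138.5] [37.  -5.6 -7.1]
-y [ 589.4 -103.4  138.5] [24.8 -5.7 -7.1]
+yR [598.8 -90.4 138.5] [36.8  4.9 -7.1]
-yR [ 600.1 -102.2  138.5] [25.   5.  -7.1]
rodend [588.3 -35.7 142. ] [ 92.3  -0.3 -10.6]
```

Call:
{"fn": "move_arm", "kwargs": {"rows": [[[0,0,-0.0007,0,0,0],[0,0,-0.0007,0,0,0],[0,0,-0.0007,0,0,0]]]}}

```text
time: 24.95
tool_pos: [597.3, -127.5, 131.8]
tcp_rot: [-180.0, -0.0, 95.6]
ft_force: [1.5, -0.6, 1.6]
finger_gap: 4.4
```

Call:
{"fn": "move_arm", "kwargs": {"rows": [[[0,0,-0.0002,0,0,0],[0,0,-0.0002,0,0,0],[0,0,-0.0002,0,0,0],[0,0,-0.0002,0,0,0]]], "grip": 0.12, "newtons": 20}}

```text
time: 25.35
tool_pos: [597.4, -127.5, 132.2]
tcp_rot: [-180.0, -0.0, 95.6]
ft_force: [-0.6, 0.3, 0.3]
finger_gap: 10.2
```

Run:
```python
from h import *
P,R=getcmd(); setcmd(P+R.apply([0,0,-.9]),R); print(getcmd()[0])
st(); snap('wrist','w19'); crop('w19',130,40,300,225,2.6,'w19b')
```

```text
[ 597.60139423 -127.66883104  132.392     ]
25.35 [ 597.4 -127.5  132.2] [-1.7997e+02 -1.0000e-02  9.5560e+01] F [-0.6  0.3  0.3] M [ 0.04  0.02 -0.02] gap 10.2 j [-17.  13.  90.  -0.  77. -22.]
```

View pics/w19b.png

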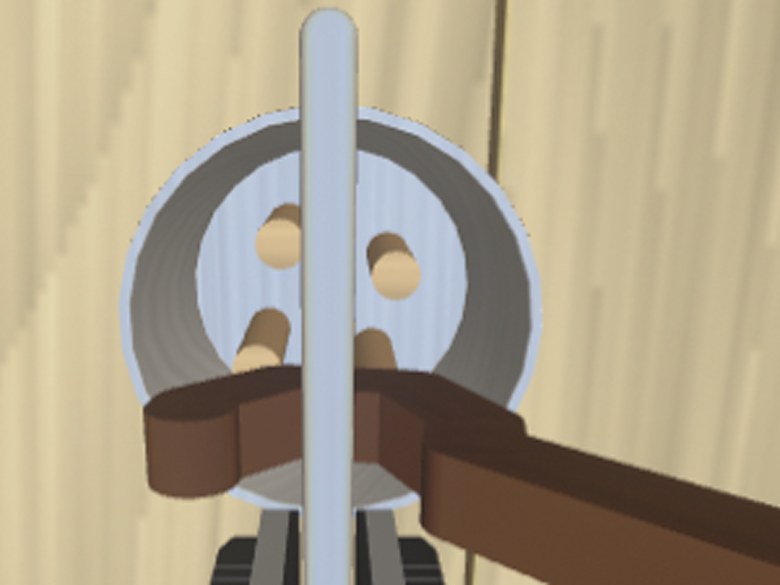

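Call:
{"fn": "move_arm", "kwargs": {"rows": [[[0,0,0,0,0,0],[0,0,0,0,0,0],[0,0,0,0,0,0],[0,0,0,0,0,0],[0,0,0,0,0,0]]], "grip": 0.45}}

```text
time: 25.9
tool_pos: [597.6, -127.6, 132.4]
tcp_rot: [180.0, 0.0, 95.6]
ft_force: [0.2, 0.2, -0.4]
finger_gap: 38.3
```

Call:
{"fn": "move_arm", "kwargs": {"rows": [[[0,0,-0.003,0,0,0],[0,0,-0.008,0,0,0],[0,0,-0.016,0,0,0],[0,0,-0.026,0,0,0],[0,0,-0.038,0,0,0],[0,0,-0.05,0,0,0],[0,0,-0.065,0,0,0],[0,0,-0.08,0,0,0],[0,0,-0.095,0,0,0],[0,0,-0.11,0,0,0],[0,0,-0.11,0,0,0],[0,0,-0.11,0,0,0]]]}}

```text
time: 27.1
tool_pos: [597.8, -127.7, 242.8]
tcp_rot: [180.0, 0.0, 95.6]
ft_force: [-1.0, 0.8, -0.5]
finger_gap: 38.1
```

Run:
```python
from h import *
st(); snap('wrist','w20'); crop('w20',0,0,512,384,1.56,'w20b');snap('scene','s20');crop('s20',180,180,150,120,5,'c28')
```

```text
27.1 [ 597.8 -127.7  242.8] [1.7996e+02 2.0000e-02 9.5560e+01] F [-1.   0.8 -0.5] M [ 0.01 -0.03  0.01] gap 38.1 j [-17.   9.  83.   0.  88. -22.]
```

View pics/w20b.png

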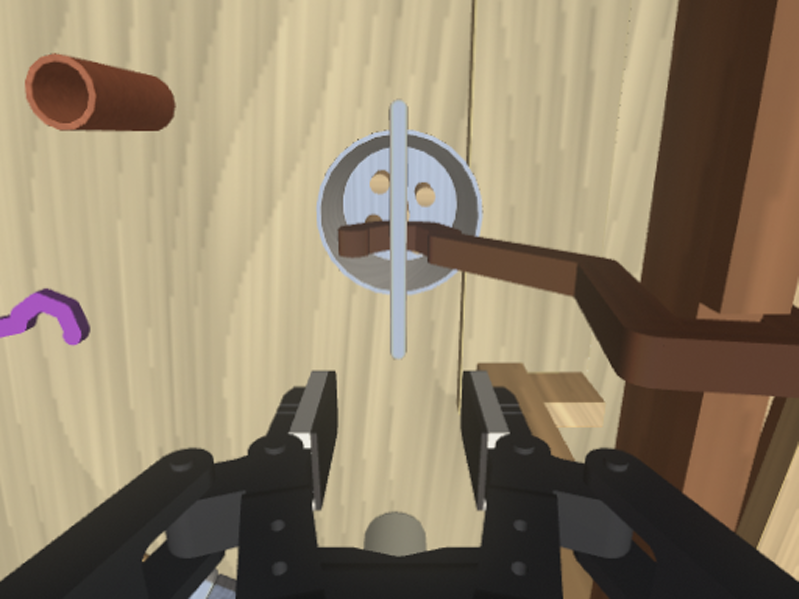

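View pics/c28.png

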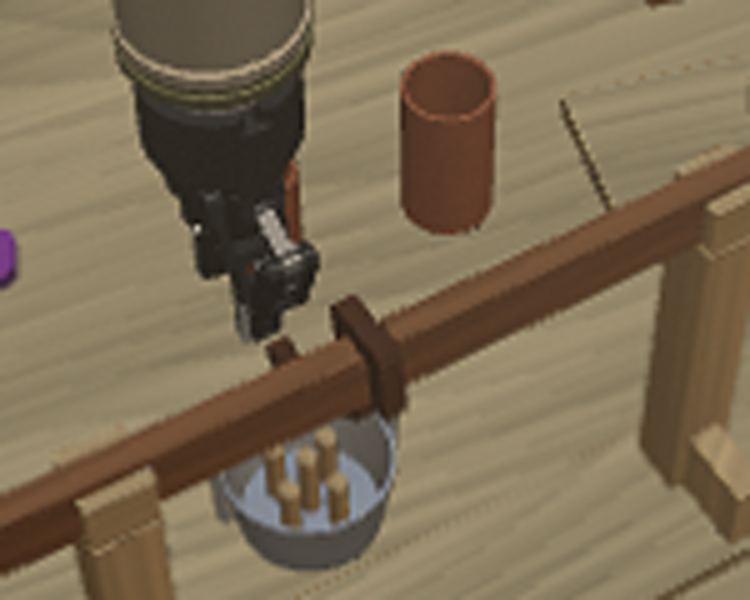

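Pail hangs level from the curl, with the hook in the notch. Backing off further and checking stillness.

Call:
{"fn": "move_arm", "kwargs": {"rows": [[[0,0,-0.02,0,0,0],[0,0,-0.05,0,0,0],[0,-0.02,-0.09,0,0,0],[0,-0.05,-0.12,0,0,0],[0,-0.08,-0.12,0,0,0],[0,-0.08,-0.12,0,0,0],[0,-0.08,-0.12,0,0,0]]]}}

```text
time: 27.9
tool_pos: [517.6, -135.3, 361.7]
tcp_rot: [-180.0, -0.0, 95.5]
ft_force: [0.2, -0.1, -0.6]
finger_gap: 38.7
```

Run:
```python
from h import *
snap('wrist','w21a');snap('scene','s21a')
```

Call:
{"fn": "move_arm", "kwargs": {"rows": [[[0,0,0,0,0,0],[0,0,0,0,0,0],[0,0,0,0,0,0],[0,0,0,0,0,0],[0,0,0,0,0,0]]]}}

```text
time: 28.5
tool_pos: [518.1, -135.3, 362.3]
tcp_rot: [-180.0, -0.0, 95.6]
ft_force: [-0.0, -0.8, 0.3]
finger_gap: 38.4
```

Run:
```python
from h import *
snap('wrist','w21b');snap('scene','s21b');st()
a=cv2.imread('pics/s21a.png').astype(int);b=cv2.imread('pics/s21b.png').astype(int)
d=np.abs(a-b).max(2);print('scene diff pail',d[240:300,210:270].max(),d.max())
a=cv2.imread('pics/w21a.png').astype(int);b=cv2.imread('pics/w21b.png').astype(int);print('w',np.abs(a-b).max(2).max())
crop('w21b',150,40,300,225,2.6,'w21c'); crop('s21b',0,0,512,384,1.56,'s21c')
```

```text
28.6 [ 518.  -135.3  362.4] [180.     0.    95.57] F [-0.4 -0.  -0.1] M [ 0.02 -0.03  0.01] gap 38.4 j [-20.  -4.  84.  -0. 100. -26.]
scene diff pail 4 117
w 126
```

View pics/w21c.png

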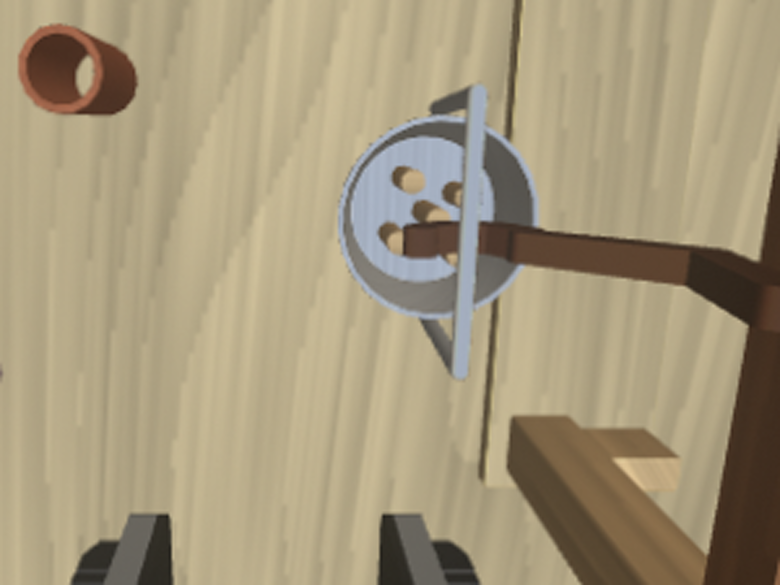

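View pics/s21c.png

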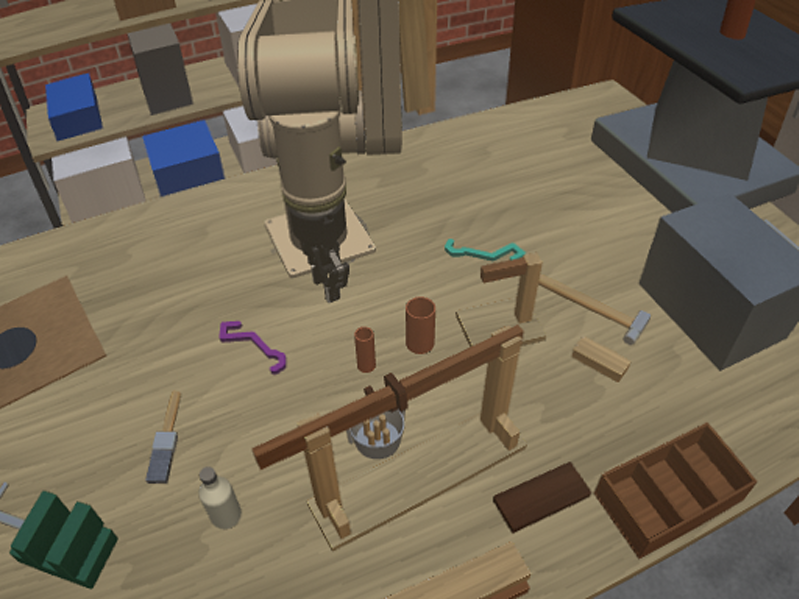

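Last pictures: the pail hangs still and upright under the curl (scene ~(378,430)), the hook sits over the batten at (395,392), and the bystanders are where they were. Handing in.

Run:
```python
from h import *
print(hand_in())
```

```text
the job is handed in; nothing more can be done
None
```

The hook hangs in the notch with its lower curl towards the robot, and the pail hangs by the middle of its bail in that curl. I let go of both and handed the job in at 28.6 s of the 72 s allowed.

- **Hook:** I saw the notch in the wrist camera and lowered the hook straight into it, so no feeling along the edge was needed. It met the notch floor at the expected depth, about 8 mm below the plain top edge. The highest force read there was about 7.5 N.
- **Pail:** I held the rod about 31 mm from its middle and lowered it until it touched the curl, where the force read about 6.4 N. I then eased off and opened the fingers. The rod's middle measured about 0.5 mm from the hook's centre.
- **Last checks:** Two scene pictures about 0.6 s apart showed no change around the pail. It looks level, and the other things on the bench look unmoved by eye. The robot is well clear of everything.
- **Disagreements:** Two whole-picture comparisons, one in the scene camera and one in the wrist camera, did show changes. I put these down to the arm settling, but did not check further. With the pail off, the curl sat about 3 mm nearer the robot than my model of the tilted hook predicted. I steered by the picture instead.

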